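Load, cover and latch a board wash basket

ROBOT

A 7-joint arm with a two-finger parallel gripper is mounted at the origin on the work surface. World frame = base frame: x ahead of the robot, y to its left, z up, the work surface at z = 0. Lengths are in m, angles in rad, forces in N, time in s.
With the tool pointing down it reaches from about 0.425 to 0.875 m from the base axis. Payload 9.9 kg.
Tool frame: the origin (TCP) lies at the very end of the fingers, on their centre line; the grasp point (between the pads) lies ctrl.grip_depth behind it (ctrl.grip_depth is the distance from the TCP to the grasp point, in m); y points along the fingers, x is the direction in which the jaws open and shut, and the axes are right-handed (so a half turn about y gives the same grasp; the last joint's range is limited). The gripper opens to 85 mm and grips with 20 to 120 N. Pads are 22 mm wide; open, the fingers measure 114 mm over their backs; the gripper's body (76 mm by 85 mm) begins 54 mm behind the grasp point. The pads swing forward as they close: fully open they stand 13 mm farther back than shut.
Start: joints at [1.115, 0.576, 0.025, 1.437, -0.015, 1.129, -0.057], TCP at [0.245, -0.629, 0.231] pointing down, gripper open.
Joint ranges: [-2.76, 2.76], [-0.34, 2.15], [-1.52, 1.57], [0.19, 2.46], [-1.09, 4.23], [0.17, 1.99], [-2.82, 2.82]. Speed limits (rad/s): [2.22, 2.22, 3.01, 3.01, 3.14, 3.14, 3.14].

INTERFACE

Orientations are given as a unit quaternion [x, y, z, w].
In Python, from plant import ctrl, eyes, models gives the robot as it stands.
- The arm moves only by the tool servo_tool, never from a script. Its argument "increments" is a list of rows, each a list of 7 numbers: the shift along the tool's x, y, z in m, then the turn, a rotation vector about the tool's x, y, z in rad, then the opening in per cent of the stroke, from 0 (shut) to 100 (fully open). In form: [[x, y, z, ax, ay, az, fingers], ...]. A call has 1 to 20 rows; each row is the pose to reach, as a shift and turn from the pose measured when the call began, along the tool's axes at that moment; what a row does not reach only later rows make up. A row lasts 1/10 s, in which the tool goes at most 50 mm and 8.59 degrees, less where a joint would pass 70% of its speed; a pose out of reach is approached as far as the arm can. A call with a gripper value outside its range is refused whole. The fingers move at their own pace and stop on an object; "grip_force" is the grip in N (left out, the last holds). Time passes only in rows, so rows that repeat a pose let the fingers close. It gives the time, the measured TCP pose, the force and the opening at its end, in the units of the state.
- ctrl.get_obs(): the state, without advancing time (a new reading comes with each control period).
- eyes.capture(name): name is "side" or "top"; returns a dict with "color" (400x640x3 uint8, red, green, blue), "range_z" (400x640 float32, m along the optical axis (not along the pixel's ray), 0 where there is no reading), "mtx" (3x3 intrinsics, pixels), "rvec" (rotation vector, rad) and "tvec" (3), from world to camera coordinates, as OpenCV has them. Camera axes: x right, y down, z forward; pixel columns grow to the right and rows downward; lengths in m; the calibration is good to about 2 mm. A picture is of the moment at which its call begins.
- ctrl.close_job(): hands the job in, once; it reports no verdict.
Trained networks look in a picture, given as the dict that the camera call returned (one of the last four; its "shot" number tells which), for a name from the list of things; names that differ only in an ending like _2 or _b are one class to them, and where a whole thing is asked for, a point or a joint stands for the part that bears it (a point fixed in the world has none). Each returns a list of dicts, best first, with "conf" (0 to 1); they miss things now and then, are a little off and sometimes report something else, mostly with a low value. They report only what shows in the picture. A call takes as long as a camera call. They do not tell look-alikes from the thing itself.
- models.outline_of(target, picture): "region" (400x640 bool, what is visible of it).
- models.mark_of(target, picture): "xyz" ([x, y, z] in m, in the coordinates of the camera as it stood for that picture, good to about 4 mm: a listed point, or the origin of a listed thing).
The state is a dict: "t": time; "q": joint angles; "joint_velocities": joint speeds; "tau": joint torques, N m; "eef_pos": TCP position; "ee_rot": TCP orientation; "ft_force": force on the tool from outside, world axes, zero at the start; "wrist_torque": the same for the moment, N m; "finger_gap": finger opening in m.
Only numpy, scipy, OpenCV 4.12 (cv2) and the standard library are available. Lean on these libraries where they do the work, as an engineer would, in place of code of your own. Each camera call takes 0.05 s, during which the arm holds its last target.

TASK

Get the basket ready for the board washer: the roll of tape left in the wash basket goes into the blue bin, and every assembled board from the dark mat is laid flat on the basket floor, heatsink up, side by side. Then set the loose cover on the basket so that it sits fully home and level on the rim, swing the hold-down bar across it, lifting the bar over the yellow striker, and let it drop into the catch. Leave the bottle, the jar, the solder spool stand and the screwdriver where they are.

Things in the scene. Friction and masses are not known exactly. Their poses are not given: they have to be found in the camera images.
- basket: steel wire wash basket bolted to a dark base plate (272 x 226 x 6 mm); never moves. Origin: on the bench under its centre, z up. Outside 174 mm (x) by 214 mm (y), walls 4 mm; inner floor 166 x 206 mm at z = 10 mm, rim at z = 58 mm. Bar post (dia 18 mm) outside the +x wall, catch outside the -x wall. Holds four boards in two rows of two: centres x = +-37, y = +-50 mm, long sides along y
- basket_rim (a point): centre of the basket's mouth at rim height; axes as the basket's
- pivot (a point): hinge of the hold-down bar, on top of the post: at x = 120 mm, y = 0, z = 106 mm in the basket's frame
- notch (a point): middle of the floor of the catch's notch: x = -110 mm, y = 0, z = 98 mm in the basket's frame, 230 mm from the pivot. The notch is 18 mm wide (y), 14 mm long (x). On its +y side stands the yellow striker, 5 mm thick, its top 16 mm above the notch floor; on its -y side the steel stop, 5 mm thick, top 36 mm above that floor
- swivel (a joint): swing of the hold-down bar about the upright post (rad): 0 = across the basket, over the notch (bar points to the basket's -x); grows as it swings away towards the basket's +y; at 1.57 it points to +y, clear of the mouth. Range -0.05 to 2.1. Light friction (0.06 N m): stays where it is left
- bar (a joint): tilt of the hold-down bar at the pivot (rad): 0 = level, on its own stop; grows as the free end is lifted, up to 0.8; drops by its weight (0.28 kg). At 0 the bar hits the striker's side when swung in; above 0.08 it clears the striker, above 0.17 the stop too. In the catch it lies at 0
- thumb (a point): grip point in the bar's red thumb piece, 170 mm from the pivot along the bar and 18 mm above the bar's centre line; its -x axis points along the bar away from the pivot. The bar is a steel flat on edge, 10 mm thick, 16 mm high, tip 248 mm from the pivot; the thumb piece is 36 mm long, 10 mm thick like the bar, and rises to 33 mm above the centre line
- cover: loose perforated aluminium cover, 182 (x) by 222 mm (y), sheet 4 mm, about 0.35 kg, the same after half a turn. Origin: centre of its underside, the bottom of a locating lip (158 x 198 mm outside, 8 mm deep) that enters the mouth with 4 mm play all round. Starts lip down on the bench. Seated, its handle ends 4 mm below the level bar
- cover_seat (a point): centre of the underside of the cover's sheet, 8 mm above the cover's origin; at basket_rim when the cover is seated
- cover_handle (a point): middle of the cover's blue bow handle, 37 mm above the cover's origin. Its grip bar runs along the cover's y, 80 mm long, 12 mm thick (x), from 30 to 44 mm above the origin, open underneath between legs at y = +-34 mm
- tape: roll of copper-coloured tape: ring of 72 mm outer and 48 mm inner diameter, 24 mm high, about 80 g. Origin: centre of its underside, z along its axis. Starts lying flat on the basket's floor
- bin: blue open bin, fixed, 124 x 124 mm outside, 45 mm high, walls and floor 4 mm. Origin: on the bench under its centre, z up
- mat: dark rubber mat 300 x 210 x 3 mm on which the boards start, fixed. Origin: centre of its underside
- bottle: bystander: amber bottle with red cap, 52 mm dia, 120 mm high, origin at the centre of its underside; leave it
- jar: bystander: clear jar with white cap, 56 mm dia, 75 mm high, origin at the centre of its underside; leave it
- spool: bystander: black solder spool stand 90 x 100 x 118 mm, origin at the centre of its underside; leave it
- driver: bystander: orange screwdriver 170 mm long lying on the bench; leave it
- board1: assembled circuit board, green, 84 (x) x 52 (y) x 3 mm, about 130 g. Origin: centre of its underside, z up. An aluminium finned heatsink, 60 mm along x, 24 mm along y, stands on its middle from 3 to 33 mm above the origin; connectors up to 13 mm high at both short ends. Absent in some runs
- board2: assembled circuit board, green, 84 (x) x 52 (y) x 3 mm, about 130 g. Origin: centre of its underside, z up. An aluminium finned heatsink, 60 mm along x, 24 mm along y, stands on its middle from 3 to 33 mm above the origin; connectors up to 13 mm high at both short ends. Absent in some runs
- board3: assembled circuit board, green, 84 (x) x 52 (y) x 3 mm, about 130 g. Origin: centre of its underside, z up. An aluminium finned heatsink, 60 mm along x, 24 mm along y, stands on its middle from 3 to 33 mm above the origin; connectors up to 13 mm high at both short ends. Absent in some runs
- board4: assembled circuit board, green, 84 (x) x 52 (y) x 3 mm, about 130 g. Origin: centre of its underside, z up. An aluminium finned heatsink, 60 mm along x, 24 mm along y, stands on its middle from 3 to 33 mm above the origin; connectors up to 13 mm high at both short ends. Absent in some runs
Mind the look-alikes: they are no part of the job. Leave any purple or red look-alike of the tape alone. Leave any pink or red look-alike of the board4 alone.

How it is judged:
On the way, in this order (a step that is already met when the one before it is completed fails the run):
1. the tape roll is in the blue bin and every board lies flat on the basket's floor (x of tape in the frame of bin between -0.05 and 0.05 m and y of tape in the frame of bin between -0.05 and 0.05 m and z of tape in the frame of bin between 0 and 0.035 m and x of board1 in the frame of basket between -0.071 and 0.071 m and y of board1 in the frame of basket between -0.092 and 0.092 m and z of board1 in the frame of basket between 0.004 and 0.016 m and angle between each of board1, board2, board3, board4's own z axis and vertical below 0.1 rad and x of board2 in the frame of basket between -0.071 and 0.071 m and y of board2 in the frame of basket between -0.092 and 0.092 m and z of board2 in the frame of basket between 0.004 and 0.016 m and x of board3 in the frame of basket between -0.071 and 0.071 m and y of board3 in the frame of basket between -0.092 and 0.092 m and z of board3 in the frame of basket between 0.004 and 0.016 m and x of board4 in the frame of basket between -0.071 and 0.071 m and y of board4 in the frame of basket between -0.092 and 0.092 m and z of board4 in the frame of basket between 0.004 and 0.016 m), for 0.2 s.
2. the cover sits level on the rim (x of cover_seat in the frame of basket_rim between -0.007 and 0.007 m and y of cover_seat in the frame of basket_rim between -0.007 and 0.007 m and z of cover_seat in the frame of basket_rim between -0.003 and 0.003 m and angle between cover's own z axis and vertical below 0.03 rad), for 0.2 s.
3. the bar, lifted over the striker, lies in the catch (all of step 2 and value of joint swivel between -0.035 and 0.035 rad and value of joint bar below 0.03 rad), for 0.2 s.
At the end, for the whole second after the job is handed in: Tape in the bin; every board flat on the basket floor (height within 6 mm, tilt under 0.1 rad, heatsink up); cover centred within 7 mm, sheet within 3 mm of the rim, tilt under 0.03 rad; bar in the notch (swing within 0.035, tilt under 0.03 rad); all released and at rest (all of step 1 and all of step 3 and linear speed of each of board1, board2, board3, board4, cover, tape below 0.02 m/s); the robot touches nothing.
It fails at once if the bottle is moved more than 30 mm (distance of bottle from where it was at the start of the episode above 0.03 m).
It fails at once if the jar is moved more than 30 mm (distance of jar from where it was at the start of the episode above 0.03 m).
It fails at once if the solder spool stand is moved more than 30 mm (distance of spool from where it was at the start of the episode above 0.03 m).
It fails at once if the screwdriver is moved more than 30 mm (distance of driver from where it was at the start of the episode above 0.03 m).
Of board1, board2, board3, board4 only 2 to 4 are there at a start; the rules pass over those that are not, and their reading is None.
At some moment in a run one of board1, board2, board3, board4, cover may be knocked a few centimetres aside while the robot is not near it.
Once in a run the grip may slacken for a moment while it holds something.
It also fails if it takes over 210 s, if anything falls off the work surface, if the arm or the gripper's body presses on something with over 40 N, if the wrist force passes 120 N, or if a joint passes its speed limit or range.

## Working session

There is one attempt and no reset: what is moved stays moved. The work goes in short steps, Python scripts to look and compute and a tool call to move; the robot and the scene stay as the last step left them, time stands still between calls to the robot, and variables do not carry over. Pictures are saved under pics/ and viewed, and the job is handed in when it is done.

Besides the shell and the picture viewer there is one more tool, called by a JSON object that holds its "fn" and its "kwargs", one argument or row to a line. servo_tool: Moves the arm, as the interface text tells. Its arguments: {"type":"object","properties":{"increments":{"type":"array","items":{"type":"array","items":{"type":"number"}}},"grip_force":{"type":"number"}},"required":["increments"]}

```bash
ls -la; mkdir -p pics
cat > h.py <<'E'
import numpy as np, cv2, pickle
from scipy.spatial.transform import Rotation as R
from plant import ctrl, eyes, models
def cap(name):
    return eyes.capture(name)
def save(p,fn,scale=1.25,crop=None):
    im=cv2.cvtColor(p['color'],cv2.COLOR_RGB2BGR)
    if crop: 
        x0,y0,x1,y1=crop; im=im[y0:y1,x0:x1]; scale=min(800/im.shape[1],600/im.shape[0])
    cv2.imwrite('pics/'+fn,cv2.resize(im,None,fx=scale,fy=scale,interpolation=cv2.INTER_CUBIC))
def c2w(p,X):
    Rm,_=cv2.Rodrigues(np.array(p['rvec'],float)); t=np.array(p['tvec'],float).reshape(3)
    return (np.atleast_2d(X)-t)@Rm
def w2p(p,X):
    uv,_=cv2.projectPoints(np.atleast_2d(np.array(X,float)),np.array(p['rvec'],float),np.array(p['tvec'],float),p['mtx'],None); return uv.reshape(-1,2)
def cloud(p):
    z=p['range_z'];v,u=np.mgrid[:400,:640];K=p['mtx']
    X=np.stack([(u-K[0,2])/K[0,0]*z,(v-K[1,2])/K[1,1]*z,z],-1).reshape(-1,3)
    W=c2w(p,X).reshape(400,640,3); W[z==0]=np.nan; return W
def obs():
    o=ctrl.get_obs(); r=R.from_quat(o['ee_rot'])
    print('t',round(o['t'],2),'pos',np.round(o['eef_pos'],4),'gap',round(float(o['finger_gap']),4),'F',np.round(o['ft_force'],1)); print(np.round(r.as_matrix(),3)); return o
E
python3 - <<'E'
from h import *
o=obs(); print(ctrl.grip_depth)
for n in('side','top'):
    p=cap(n); save(p,n+'0.png'); print(n,p['tvec'],p['mtx'][0,0],c2w(p,[[0,0,0]]), p['shot'])
    for t in ['basket','thumb','cover','cover_handle','tape','bin','mat','bottle','jar','spool','driver','board1']:
        for d in models.mark_of(t,p)[:6]:
            w=c2w(p,d['xyz'])[0]; print(t,round(d['conf'],2),np.round(w,3),np.round(w2p(p,w)[0]))
E
```

```text
total 12
drwxr-xr-x  3 agent agent 4096 Dec  6 20:22 .
drwxr-xr-x 23 root  root  4096 Dec  6 20:22 ..
drwxr-xr-x  2 agent agent 4096 Dec  6 20:22 pics
t 0.0 pos [ 0.2451 -0.6285  0.2304] gap 0.0854 F [-0.1  0.3  0.3]
[[ 0.363 -0.001  0.932]
 [-0.932  0.002  0.363]
 [-0.002 -1.    -0.   ]]
0.0187
side [-0.5063487   0.02311239  1.72375624] 491.63771505137936 [[ 0.37142376 -1.36800147  1.10402678]] 1
basket 0.68 [ 0.515 -0.12   0.001] [332. 217.]
basket 0.41 [ 0.516 -0.119  0.059] [333. 204.]
thumb 0.67 [0.626 0.071 0.126] [359. 154.]
cover 0.91 [0.44  0.321 0.005] [304. 146.]
cover_handle 0.55 [0.442 0.324 0.033] [304. 140.]
tape 0.82 [ 0.543  0.102 -0.002] [334. 179.]
tape 0.55 [ 0.786 -0.063  0.   ] [407. 203.]
tape 0.54 [ 0.53  -0.093  0.015] [336. 209.]
bin 0.58 [0.641 0.278 0.001] [354. 151.]
mat 0.64 [ 0.487 -0.385  0.006] [331. 275.]
bottle 0.69 [ 0.373  0.124 -0.003] [289. 177.]
bottle 0.23 [ 0.543 -0.44   0.01 ] [353. 288.]
jar 0.64 [0.789 0.059 0.004] [401. 181.]
spool 0.92 [0.671 0.435 0.006] [356. 130.]
driver 0.65 [ 0.75  -0.259 -0.004] [409. 244.]
driver 0.65 [ 0.515 -0.1
[... 750 characters left out ...]
82 -0.064 -0.003] [311. 120.]
tape 0.69 [0.544 0.099 0.   ] [260. 192.]
bin 0.87 [ 0.64   0.279 -0.003] [206. 163.]
bin 0.34 [0.789 0.058 0.006] [274. 118.]
mat 0.85 [ 0.487 -0.388 -0.006] [412. 209.]
mat 0.17 [0.437 0.323 0.009] [189. 225.]
bottle 0.81 [0.373 0.117 0.005] [253. 245.]
jar 0.78 [0.79  0.058 0.005] [274. 118.]
spool 0.67 [ 0.667  0.435 -0.006] [159. 155.]
spool 0.18 [ 0.528 -0.093  0.011] [320. 196.]
driver 0.82 [ 0.75  -0.255 -0.002] [369. 129.]
board1 0.96 [ 0.497 -0.609 -0.002] [482. 205.]
board1 0.94 [ 0.538 -0.439  0.005] [429. 192.]
board1 0.86 [ 0.544 -0.339  0.004] [397. 191.]
board1 0.77 [ 0.424 -0.326  0.   ] [394. 228.]
board1 0.72 [ 0.236 -0.365  0.001] [408. 289.]
```

View pics/side0.png

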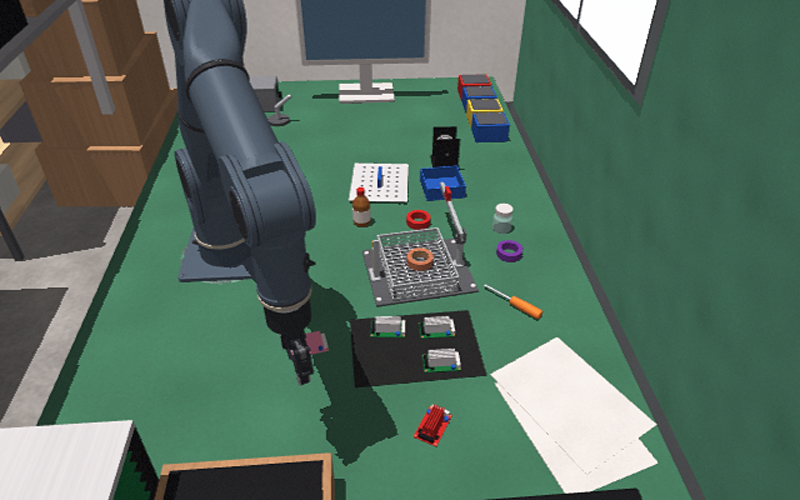

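View pics/top0.png

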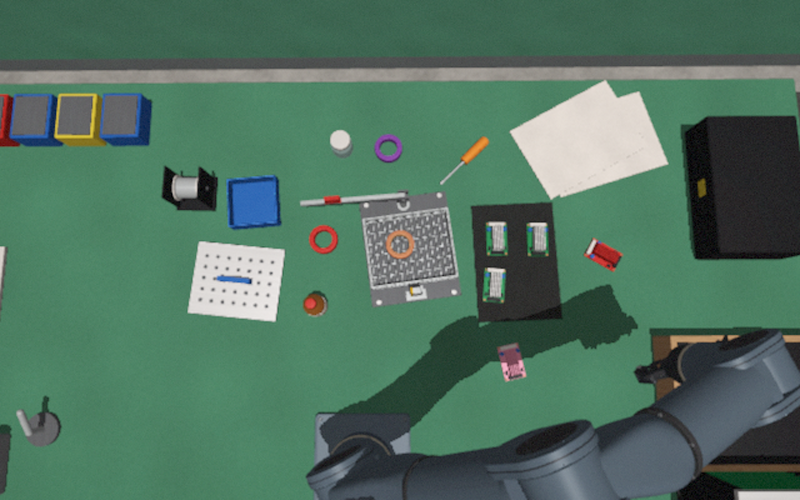

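The side view shows three green boards on the mat at about (388,326), (438,326) and (441,360). The copper ring is in the basket at (420,258). The look-alikes are the red ring (418,219), purple ring (510,250), red board (433,425) and pink board (317,343). I'll enlarge to confirm.

Run:
```python
from h import *
for n,c in(('side',(270,180,400,300)),('top',(230,140,470,270))):
    p=cap(n); save(p,n+'1.png',crop=c)
    pickle.dump(p,open(n+'1.pkl','wb'))
    z=p['range_z']; print(n,(z==0).mean())
```

```text
side 0.003921875
top 0.00415234375
```

View pics/side1.png

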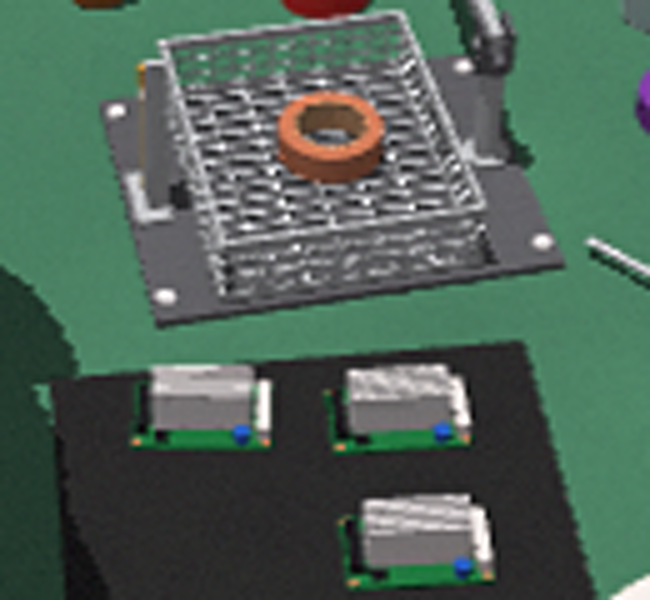

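View pics/top1.png

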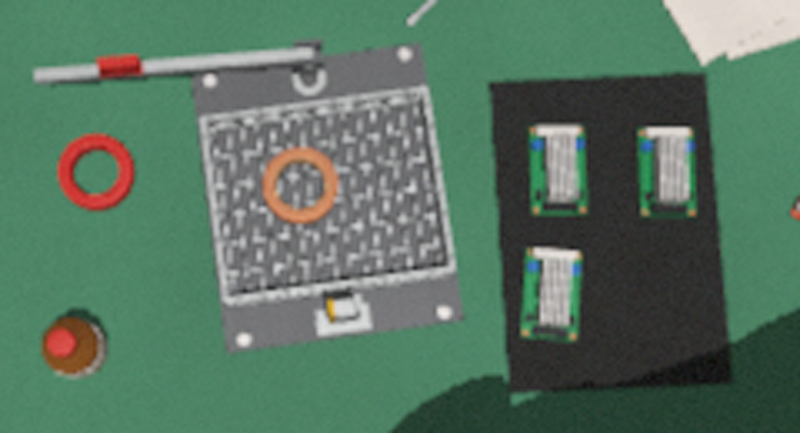

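Confirmed: the copper ring inside the basket is the tape, and the three green boards with grey heatsinks on the mat are the boards. The red and purple rings and the pink and red boards are off to the side. Now I'll measure precisely.

Run:
```python
from h import *
S=pickle.load(open('side1.pkl','rb'));T=pickle.load(open('top1.pkl','rb'))
from scipy.optimize import least_squares
rim_s=np.array([[160,42],[404,12],[484,205],[222,242]])/5+[270,180]   # (-x,+y),(+x,+y),(+x,-y),(-x,-y)
pl_s=np.array([[100,102],[None or np.nan,np.nan],[564,265],[158,326]])/5+[270,180]
rim_t=np.array([[227,305],[200,118],[428,87],[455,272]])/(10/3)+[230,140]
pl_t=np.array([[228,352],[193,80],[422,45],[463,320]])/(10/3)+[230,140]
def corners(hx,hy,z): return np.array([[-hx,hy,z],[hx,hy,z],[hx,-hy,z],[-hx,-hy,z]])
rim=corners(.087,.107,.058); pl=corners(.136,.113,.006)
def tf(v,P): c,s=np.cos(v[2]),np.sin(v[2]); return np.c_[P[:,0]*c-P[:,1]*s+v[0],P[:,0]*s+P[:,1]*c+v[1],P[:,2]]
def res(v,which):
    r=[]
    for p,a,P,k in((S,rim_s,rim,'s'),(S,pl_s,pl,'s'),(T,rim_t,rim,'t'),(T,pl_t,pl,'t')):
        if k in which: r.append((w2p(p,tf(v,P))-a).ravel())
    r=np.concatenate(r); return r[~np.isnan(r)]
for w in('s','t','st'):
    q=least_squares(res,[.514,-.118,.1],args=(w,),loss='soft_l1'); print(w,np.round(q.x,4),np.round(res(q.x,w),1))
# cloud
W=cloud(T)
for nm,W in(('T',cloud(T)),('S',cloud(S))):
    print(nm,'bench z',np.nanmedian(W[...,2][(abs(W[...,0]-.55)<.03)&(abs(W[...,1]-.0)<.02)]))
    # heatsinks
    m=(W[...,0]>.36)&(W[...,0]<.62)&(W[...,1]>-.5)&(W[...,1]<-.27)&(W[...,2]>.024)&(W[...,2]<.06)
    n,l,st,c=cv2.connectedComponentsWithStats(m.astype(np.uint8))
    for i in range(1,n):
        if st[i,4]<25: continue
        P=W[l==i]; r=cv2.minAreaRect(P[:,:2].astype(np.float32)*1000); print('hs',np.round(np.median(P,0),4),np.percentile(P[:,2],90).round(4),r,st[i,4])
    # tape
    d=np.hypot(W[...,0]-.529,W[...,1]+.092); 
    m=(d<.05)&(W[...,2]>.028)&(W[...,2]<.05); P=W[m]; r=cv2.minEnclosingCircle(P[:,:2].astype(np.float32)*1000); print('tape',np.median(P,0),r,len(P))
    # cover
    d=np.hypot(W[...,0]-.439,W[...,1]-.322)
    m=(d<.13)&(W[...,2]>.006)&(W[...,2]<.02); P=W[m]; print('cover',np.median(P,0),cv2.minAreaRect(P[:,:2].astype(np.float32)*1000),len(P))
    m=(d<.06)&(W[...,2]>.035)&(W[...,2]<.06); P=W[m]; print('hdl',np.median(P,0),cv2.minAreaRect(P[:,:2].astype(np.float32)*1000),len(P))
    m=(np.hypot(W[...,0]-.64,W[...,1]-.278)<.1)&(W[...,2]>.035)&(W[...,2]<.055); P=W[m]; print('bin',np.median(P,0),cv2.minAreaRect(P[:,:2].astype(np.float32)*1000),len(P))
    m=(abs(W[...,0]-.63)<.1)&(W[...,1]>-.15)&(W[...,1]<.17)&(W[...,2]>.09)&(W[...,2]<.16); P=W[m]; print('bar',np.median(P,0),cv2.minAreaRect(P[:,:2].astype(np.float32)*1000),len(P))
```

```text
s [ 0.52   -0.1187  0.1355] [ 0.5 -0.3  0.3 -0.5  1.6  0.6  0.6  0.8 -1.3  0.1 -0.6 -0.4 -1.3 -0.4]
t [ 0.5144 -0.1181  0.1352] [-0.7 -1.   0.1 -0.4 -0.1 -0.5  0.4 -0.8  0.   2.  -0.5 -0.2  0.   0.7
  0.8  1.6]
st [ 0.5172 -0.1183  0.1353] [-0.3 -0.3 -0.5 -0.5  0.7  0.6 -0.3  0.8 -2.1  0.1 -1.4 -0.4 -2.2 -0.5
 -0.7 -1.9  0.2 -1.3 -0.1 -1.4  0.4 -1.7  0.1  1.1 -0.4 -1.1  0.1 -0.1
  0.8  0.7]
T bench z 0.005315959024133775
hs [ 0.5431 -0.3368  0.0346] 0.0393 ((544.6659545898438, -336.63177490234375), (58.87228775024414, 25.53669548034668), 1.3017578125) 135
hs [ 0.5419 -0.4398  0.0336] 0.0395 ((543.5040893554688, -440.90985107421875), (26.35160255432129, 61.283145904541016), 89.47486114501953) 157
hs [ 0.428  -0.3264  0.0346] 0.0393 ((426.5473327636719, -327.2061462402344), (25.15760612487793, 59.51692199707031), 86.09414672851562) 136
tape [ 0.52676033 -0.08987549  0.0345578 ] ((528.7981567382812, -90.48443603515625), 35.60427474975586) 232
cover [0.43625491 0.32132131 0.01284322] ((436.8370666503906, 321.7574462890625), (253.3884735107422, 244.38641357421875), 89.95388793945312) 3792
[... 870 characters left out ...]
93135976791382) 197
tape [ 0.528317   -0.09673781  0.03369321] ((528.360107421875, -91.11738586425781), 40.429718017578125) 173
cover [0.44838431 0.31603241 0.01250986] ((434.85113525390625, 315.78594970703125), (235.7708282470703, 226.42041015625), 86.30763244628906) 1167
hdl [0.44007849 0.3192097  0.04407864] ((440.32470703125, 324.35479736328125), (88.6086196899414, 12.101357460021973), 86.79769897460938) 38
bin [0.63785727 0.2859514  0.04157814] ((638.921875, 280.9385070800781), (127.11649322509766, 140.56910705566406), 4.710274696350098) 200
bar [ 0.62591579 -0.01999557  0.1135699 ] ((622.5853881835938, 13.824935913085938), (25.152143478393555, 266.5621032714844), 6.075538635253906) 280
```

```bash
cat >> h.py <<'E'
def tgt(pos,a,rows=None,tilt=None):
    """increments from measured pose to TCP pos with yaw a(deg): tool x=(sin a,-cos a,0), y down"""
    o=ctrl.get_obs(); R0=R.from_quat(o['ee_rot']); p0=np.array(o['eef_pos'])
    s,c=np.sin(np.radians(a)),np.cos(np.radians(a))
    Rt=R.from_matrix(np.array([[s,0,c],[-c,0,s],[0,-1,0]]))
    if tilt is not None: Rt=R.from_rotvec(tilt)*Rt
    d=R0.inv().apply(np.array(pos)-p0); rv=(R0.inv()*Rt).as_rotvec()
    print('inc',np.round(d,4),np.round(rv,4),'dist',round(float(np.linalg.norm(d)),3),'deg',round(float(np.degrees(np.linalg.norm(rv))),1))
    return d,rv
E
python3 - <<'E'
from h import *
S=pickle.load(open('side1.pkl','rb'));T=pickle.load(open('top1.pkl','rb'))
p=cap('top')
for t in('basket_rim','pivot','notch','thumb','cover_seat','tape'):
    for q in(p,):
        for d in models.mark_of(t,q)[:2]: print(t,round(d['conf'],2),np.round(c2w(q,d['xyz'])[0],3))
p=cap('side')
for t in('basket_rim','pivot','notch','thumb','cover_seat','tape'):
        for d in models.mark_of(t,p)[:2]: print(t,round(d['conf'],2),np.round(c2w(p,d['xyz'])[0],3))
from scipy.optimize import least_squares
W=cloud(T); 
m=(np.hypot(W[...,0]-.516,W[...,1]+.118)<.15)&(W[...,2]>.052)&(W[...,2]<.066); P=W[m]; r=cv2.minAreaRect(P[:,:2].astype(np.float32)*1000);print(len(P),r)
v,u=np.where(m)
# fit frame: distance of points to rim centreline rectangle 170x210
def f(x):
    c,s=np.cos(x[2]),np.sin(x[2]); d=P[:,:2]-x[:2]; X=d[:,0]*c+d[:,1]*s; Y=-d[:,0]*s+d[:,1]*c
    qx=abs(X)-.085; qy=abs(Y)-.105
    return np.where((qx>0)|(qy>0),np.hypot(np.maximum(qx,0),np.maximum(qy,0)),np.maximum(qx,qy))
q=least_squares(f,[.516,-.118,.135],loss='soft_l1',f_scale=.002); print('rimfit',q.x,np.abs(f(q.x)).mean())
tgt([.53,-.12,.2],7);
E
```

```text
basket_rim 0.82 [ 0.517 -0.113  0.057]
pivot 0.82 [ 0.629 -0.099  0.107]
notch 0.73 [ 0.372  0.116 -0.001]
notch 0.55 [ 0.403 -0.128  0.101]
thumb 0.71 [0.624 0.071 0.126]
thumb 0.39 [ 0.404 -0.129  0.102]
cover_seat 0.77 [0.439 0.323 0.008]
tape 0.78 [ 0.527 -0.094  0.01 ]
tape 0.72 [ 0.786 -0.063 -0.002]
basket_rim 0.81 [ 0.516 -0.115  0.058]
pivot 0.73 [ 0.543 -0.339  0.003]
pivot 0.72 [ 0.636 -0.1    0.104]
notch 0.71 [ 0.406 -0.129  0.098]
thumb 0.45 [0.624 0.072 0.128]
cover_seat 0.91 [0.435 0.318 0.009]
tape 0.62 [ 0.546  0.106 -0.005]
tape 0.61 [ 0.53  -0.092  0.014]
362 ((514.7169189453125, -115.32949829101562), (230.87464904785156, 214.1175537109375), 7.644094944000244)
rimfit [ 0.51602695 -0.11495374  0.13261027] 0.0019752150077393536
inc [-0.3707  0.0313  0.4502] [-0.      0.2496  0.    ] dist 0.584 deg 14.3
```

Run:
```python
from h import *
tgt([.5325,-.1207,.11],7.6)
```

```text
inc [-0.3691  0.1213  0.4522] [-0.      0.2391  0.    ] dist 0.596 deg 13.7
```

{"fn": "servo_tool", "kwargs": {
  "increments": [
    [-0.369, 0.06, 0.452, 0, 0.239, 0, 47],
    [-0.369, 0.06, 0.452, 0, 0.239, 0, 47],
    [-0.369, 0.06, 0.452, 0, 0.239, 0, 47],
    [-0.369, 0.06, 0.452, 0, 0.239, 0, 47],
    [-0.369, 0.06, 0.452, 0, 0.239, 0, 47],
    [-0.369, 0.06, 0.452, 0, 0.239, 0, 47],
    [-0.369, 0.06, 0.452, 0, 0.239, 0, 47],
    [-0.369, 0.06, 0.452, 0, 0.239, 0, 47],
    [-0.369, 0.06, 0.452, 0, 0.239, 0, 47],
    [-0.369, 0.06, 0.452, 0, 0.239, 0, 47],
    [-0.369, 0.06, 0.452, 0, 0.239, 0, 47],
    [-0.369, 0.06, 0.452, 0, 0.239, 0, 47],
    [-0.369, 0.06, 0.452, 0, 0.239, 0, 47],
    [-0.369, 0.121, 0.452, 0, 0.239, 0, 47],
    [-0.369, 0.121, 0.452, 0, 0.239, 0, 47],
    [-0.369, 0.121, 0.452, 0, 0.239, 0, 47],
    [-0.369, 0.121, 0.452, 0, 0.239, 0, 47]
  ]
}}

```text
t: 3.8
eef_pos: [0.5325, -0.1216, 0.1113]
ee_rot: [-0.532, 0.466, -0.466, 0.532]
ft_force: [0.8, 0.2, 0.4]
finger_gap: 0.0401
```

Run:
```python
from h import *
obs()
p=cap('side'); save(p,'side2.png',crop=(250,100,450,250))
p=cap('top'); save(p,'top2.png',crop=(230,120,430,270))
tgt([.5325,-.1207,.013],7.6)
```

```text
t 3.8 pos [ 0.5325 -0.1216  0.1113] gap 0.0401 F [0.8 0.2 0.4]
[[ 0.131  0.     0.991]
 [-0.991 -0.     0.131]
 [ 0.    -1.     0.   ]]
inc [-0.001   0.0989 -0.0007] [-0.0021 -0.0007  0.0007] dist 0.099 deg 0.1
```

View pics/side2.png

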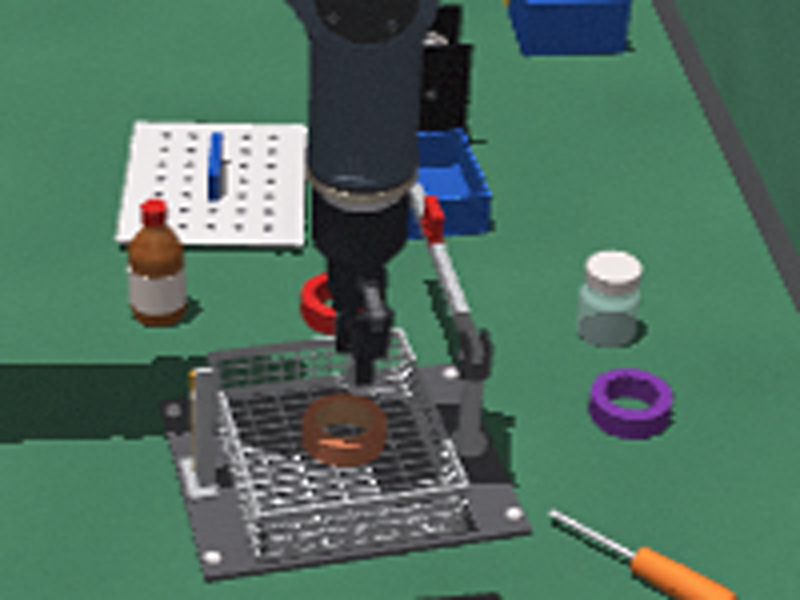

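View pics/top2.png

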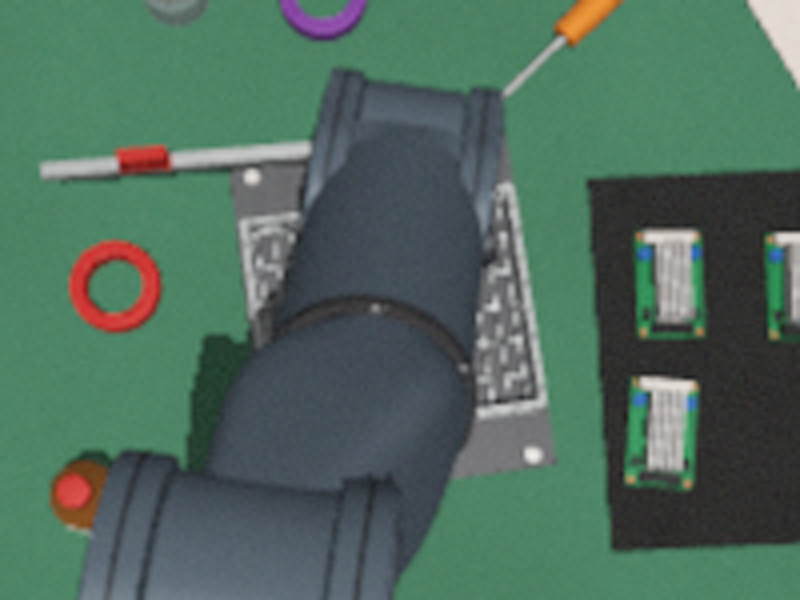

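The gripper is over the near wall of the ring (side 345,400) with fingers at 40 mm, so I can descend.

{"fn": "servo_tool", "kwargs": {
  "increments": [
    [-0.001, 0.04, -0.001, 0, 0, 0, 47],
    [-0.001, 0.08, -0.001, 0, 0, 0, 47],
    [-0.001, 0.098, -0.001, 0, 0, 0, 47],
    [-0.001, 0.098, -0.001, 0, 0, 0, 47],
    [-0.001, 0.098, -0.001, 0, 0, 0, 0],
    [-0.001, 0.098, -0.001, 0, 0, 0, 0],
    [-0.001, 0.098, -0.001, 0, 0, 0, 0],
    [-0.001, 0.098, -0.001, 0, 0, 0, 0],
    [-0.001, 0.098, -0.001, 0, 0, 0, 0],
    [-0.001, 0.098, -0.001, 0, 0, 0, 0]
  ],
  "grip_force": 50
}}

```text
t: 4.9
eef_pos: [0.5334, -0.1211, 0.0157]
ee_rot: [-0.531, 0.464, -0.468, 0.533]
ft_force: [1.0, -0.4, 7.5]
finger_gap: 0.0125
```

Run:
```python
from h import *
tgt([.6415,.267,.20],7.6)
tgt([.6415,.267,.020],7.6)
```

```text
inc [-0.3702 -0.1841  0.1591] [-0.0053 -0.0008  0.0018] dist 0.443 deg 0.3
inc [-0.3705 -0.0041  0.1581] [-0.0053 -0.0008  0.0018] dist 0.403 deg 0.3
```

{"fn": "servo_tool", "kwargs": {
  "increments": [
    [0, -0.04, 0, 0, 0, 0, 0],
    [0, -0.08, 0, 0, 0, 0, 0],
    [0, -0.12, 0, 0, 0, 0, 0],
    [0, -0.16, 0, 0, 0, 0, 0],
    [0, -0.184, 0, 0, 0, 0, 0],
    [-0.03, -0.184, 0.013, 0, 0, 0, 0],
    [-0.065, -0.184, 0.028, 0, 0, 0, 0],
    [-0.1, -0.184, 0.043, 0, 0, 0, 0],
    [-0.135, -0.184, 0.058, 0, 0, 0, 0],
    [-0.17, -0.184, 0.073, 0, 0, 0, 0],
    [-0.205, -0.184, 0.088, 0, 0, 0, 0],
    [-0.24, -0.184, 0.103, 0, 0, 0, 0],
    [-0.275, -0.184, 0.118, 0, 0, 0, 0],
    [-0.31, -0.184, 0.133, 0, 0, 0, 0],
    [-0.345, -0.184, 0.148, 0, 0, 0, 0],
    [-0.37, -0.184, 0.159, 0, 0, 0, 0],
    [-0.37, -0.184, 0.159, 0, 0, 0, 0],
    [-0.37, -0.184, 0.159, 0, 0, 0, 0]
  ]
}}

```text
t: 6.7
eef_pos: [0.6412, 0.267, 0.2004]
ee_rot: [-0.531, 0.464, -0.468, 0.533]
ft_force: [0.3, -0.5, -1.5]
finger_gap: 0.0122
```

Run:
```python
from h import *
obs()
p=cap('side'); save(p,'side3.png',crop=(250,60,450,210))
p=cap('top'); save(p,'top3.png',crop=(150,100,350,250))
tgt([.6415,.267,.022],7.6)
```

```text
t 6.7 pos [0.6412 0.267  0.2004] gap 0.0122 F [ 0.3 -0.5 -1.5]
[[ 0.132  0.006  0.991]
 [-0.991 -0.001  0.132]
 [ 0.002 -1.     0.006]]
inc [-0.0023  0.1785 -0.0008] [-0.0056 -0.0024  0.0027] dist 0.179 deg 0.4
```

View pics/side3.png

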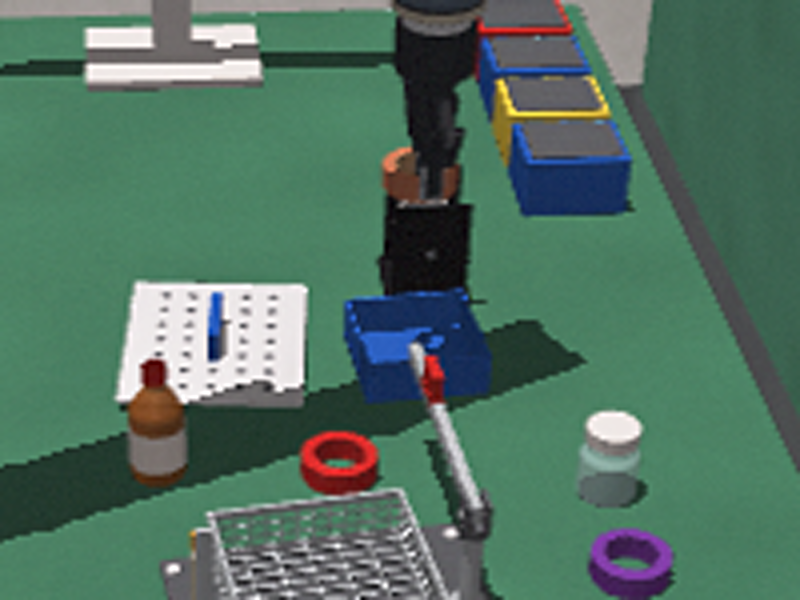

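{"fn": "servo_tool", "kwargs": {
  "increments": [
    [0, 0.04, 0.003, 0, 0, 0, 0],
    [0, 0.08, 0.006, 0, 0, 0, 0],
    [0, 0.12, 0.006, 0, 0, 0, 0],
    [0, 0.15, 0.006, 0, 0, 0, 0],
    [0, 0.175, 0.006, 0, 0, 0, 0],
    [0, 0.185, 0.006, 0, 0, 0, 0],
    [0, 0.185, 0.006, 0, 0, 0, 0],
    [0, 0.185, 0.006, 0, 0, 0, 30],
    [0, 0.185, 0.006, 0, 0, 0, 30],
    [0, 0.185, 0.006, 0, 0, 0, 30],
    [0, 0.15, 0.006, 0, 0, 0, 30],
    [0, 0.1, 0.006, 0, 0, 0, 30],
    [0, 0.05, 0.006, 0, 0, 0, 40],
    [0, 0, 0.006, 0, 0, 0, 40],
    [0, 0, 0.006, 0, 0, 0, 40]
  ]
}}

```text
t: 8.3
eef_pos: [0.6511, 0.2674, 0.21]
ee_rot: [-0.526, 0.462, -0.471, 0.537]
ft_force: [0.5, 0.1, 0.5]
finger_gap: 0.0341
```

Run:
```python
from h import *
obs()
tgt([.5445,-.3375,.20],1.5)
tgt([.5445,-.3375,.080],1.5)
```

```text
t 8.3 pos [0.6511 0.2674 0.21  ] gap 0.0341 F [0.5 0.1 0.5]
[[ 0.13   0.019  0.991]
 [-0.992  0.004  0.129]
 [-0.002 -1.     0.019]]
inc [ 0.586   0.0055 -0.1842] [-0.0191  0.1037 -0.0026] dist 0.614 deg 6.0
inc [ 0.5862  0.1255 -0.1865] [-0.0191  0.1037 -0.0026] dist 0.628 deg 6.0
```

{"fn": "servo_tool", "kwargs": {
  "increments": [
    [0.586, 0.005, -0.184, -0.019, 0.104, -0.003, 60],
    [0.586, 0.005, -0.184, -0.019, 0.104, -0.003, 60],
    [0.586, 0.005, -0.184, -0.019, 0.104, -0.003, 60],
    [0.586, 0.005, -0.184, -0.019, 0.104, -0.003, 60],
    [0.586, 0.005, -0.184, -0.019, 0.104, -0.003, 60],
    [0.586, 0.005, -0.184, -0.019, 0.104, -0.003, 60],
    [0.586, 0.005, -0.184, -0.019, 0.104, -0.003, 60],
    [0.586, 0.005, -0.184, -0.019, 0.104, -0.003, 60],
    [0.586, 0.005, -0.184, -0.019, 0.104, -0.003, 60],
    [0.586, 0.005, -0.184, -0.019, 0.104, -0.003, 60],
    [0.586, 0.005, -0.184, -0.019, 0.104, -0.003, 60],
    [0.586, 0.005, -0.184, -0.019, 0.104, -0.003, 60],
    [0.586, 0.06, -0.185, -0.019, 0.104, -0.003, 60],
    [0.586, 0.1, -0.186, -0.019, 0.104, -0.003, 60],
    [0.586, 0.1, -0.186, -0.019, 0.104, -0.003, 60]
  ]
}}

```text
t: 9.8
eef_pos: [0.5409, -0.3361, 0.1005]
ee_rot: [0.507, -0.497, 0.491, -0.505]
ft_force: [0.3, 1.0, -0.3]
finger_gap: 0.0512
```

```bash
cat >> h.py <<'E'
def boards(p,box=(.36,.62,-.5,-.27),z0=.024,z1=.06):
    W=cloud(p); x0,x1,y0,y1=box
    m=(W[...,0]>x0)&(W[...,0]<x1)&(W[...,1]>y0)&(W[...,1]<y1)&(W[...,2]>z0)&(W[...,2]<z1)
    n,l,st,c=cv2.connectedComponentsWithStats(m.astype(np.uint8))
    for i in range(1,n):
        if st[i,4]<25: continue
        P=W[l==i]; r=cv2.minAreaRect(P[:,:2].astype(np.float32)*1000); print('hs',np.round(r[0],1),np.round(r[1],1),round(r[2],1),st[i,4])
E
python3 - <<'E'
from h import *
obs()
p=cap('side'); save(p,'side4.png',crop=(250,80,410,300)); boards(p)
p=cap('top'); save(p,'top4.png',crop=(150,120,450,300)); boards(p)
tgt([.5445,-.3375,.010],1.5)
E
```

```text
t 9.8 pos [ 0.5409 -0.3361  0.1005] gap 0.0512 F [ 0.3  1.  -0.3]
[[ 0.025 -0.008  1.   ]
 [-1.     0.004  0.025]
 [-0.004 -1.    -0.008]]
hs [ 427.9 -330.3] [31.2 57.5] 85.7 180
hs [ 545.8 -341.5] [31.2 59.9] 87.7 178
hs [ 543.7 -443.8] [60.4 31.9] 2.6 189
inc [ 0.0006  0.0963 -0.0002] [ 0.0003  0.0002 -0.0001] dist 0.096 deg 0.0
```

View pics/side4.png

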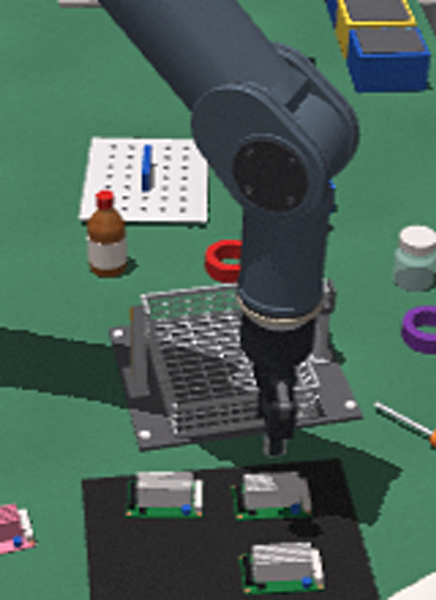

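View pics/top4.png

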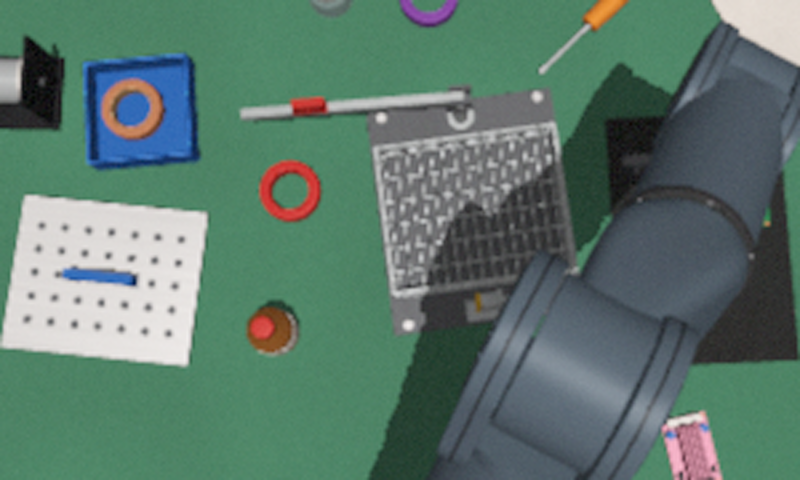

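The tape lies flat in the blue bin (top crop 132,108). The boards haven't moved. Next I'll grasp board A at (0.5445, -0.3375).

{"fn": "servo_tool", "kwargs": {
  "increments": [
    [0.001, 0.04, 0.003, 0, 0, 0, 60],
    [0.001, 0.07, 0.003, 0, 0, 0, 60],
    [0.001, 0.089, 0.003, 0, 0, 0, 60],
    [0.001, 0.089, 0.003, 0, 0, 0, 60],
    [0.001, 0.089, 0.003, 0, 0, 0, 0],
    [0.001, 0.089, 0.003, 0, 0, 0, 0],
    [0.001, 0.089, 0.003, 0, 0, 0, 0],
    [0.001, 0.089, 0.003, 0, 0, 0, 0],
    [0.001, 0.089, 0.003, 0, 0, 0, 0],
    [0.001, 0.089, 0.003, 0, 0, 0, 0],
    [0.001, 0.04, 0.003, 0, 0, 0, 0],
    [0.001, 0, 0.003, 0, 0, 0, 0],
    [0.001, -0.04, 0.003, 0, 0, 0, 0],
    [0.001, -0.04, 0.003, 0, 0, 0, 0]
  ],
  "grip_force": 60
}}

```text
t: 11.3
eef_pos: [0.551, -0.3399, 0.1542]
ee_rot: [-0.505, 0.489, -0.497, 0.508]
ft_force: [-0.1, -0.5, -1.4]
finger_gap: 0.0226
```

```bash
cat >> h.py <<'E'
B=np.array([.5155,-.116]); BY=.133
def bw(x,y): c,s=np.cos(BY),np.sin(BY); return B+np.array([c*x-s*y,s*x+c*y])
E
python3 - <<'E'
from h import *
obs()
p=cap('side'); save(p,'side5.png',crop=(250,150,410,270))
q=bw(0,.060); print(q)
tgt([*q,.15],7.6)
tgt([*q,.02],7.6)
E
```

```text
t 11.3 pos [ 0.551  -0.3399  0.1542] gap 0.0226 F [-0.1 -0.5 -1.4]
[[ 0.026  0.01   1.   ]
 [-1.    -0.006  0.026]
 [ 0.006 -1.     0.01 ]]
[ 0.50754351 -0.05652989]
inc [-2.835e-01 -1.000e-04 -3.480e-02] [-0.0067 -0.1064  0.0043] dist 0.286 deg 6.1
inc [-0.284   0.1299 -0.0357] [-0.0067 -0.1064  0.0043] dist 0.314 deg 6.1
```

View pics/side5.png

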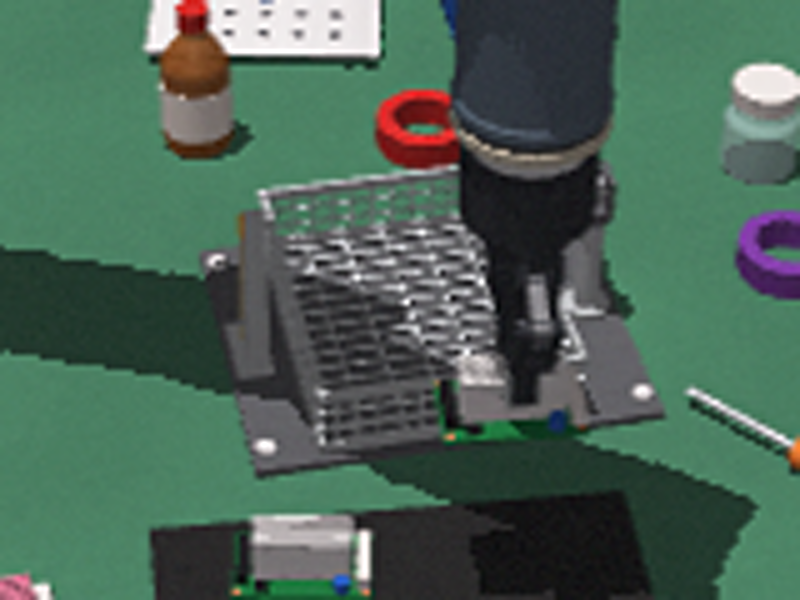

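{"fn": "servo_tool", "kwargs": {
  "increments": [
    [-0.035, 0, -0.004, 0, -0.01, 0, 0],
    [-0.07, 0, -0.009, 0, -0.03, 0, 0],
    [-0.105, 0, -0.013, 0, -0.04, 0, 0],
    [-0.14, 0, -0.017, -0.003, -0.05, 0.002, 0],
    [-0.175, 0, -0.022, -0.005, -0.065, 0.003, 0],
    [-0.21, 0, -0.026, -0.006, -0.08, 0.004, 0],
    [-0.245, 0, -0.03, -0.007, -0.09, 0.004, 0],
    [-0.275, 0, -0.034, -0.007, -0.106, 0.004, 0],
    [-0.284, 0, -0.035, -0.007, -0.106, 0.004, 0],
    [-0.284, 0.03, -0.035, -0.007, -0.106, 0.004, 0],
    [-0.284, 0.05, -0.035, -0.007, -0.106, 0.004, 0],
    [-0.284, 0.05, -0.035, -0.007, -0.106, 0.004, 0]
  ]
}}

```text
t: 12.55
eef_pos: [0.506, -0.0565, 0.0978]
ee_rot: [0.533, -0.467, 0.465, -0.531]
ft_force: [-0.9, -0.1, -1.3]
finger_gap: 0.0225
```

Run:
```python
from h import *
obs()
p=cap('side'); save(p,'side6.png',crop=(270,120,390,240))
q=bw(0,.060); print(q)
o=obs()
tgt([*q,.016],7.6)
```

```text
t 12.55 pos [ 0.506  -0.0565  0.0978] gap 0.0225 F [-0.9 -0.1 -1.3]
[[ 0.132 -0.005  0.991]
 [-0.991 -0.001  0.132]
 [-0.    -1.    -0.005]]
[ 0.50754351 -0.05652989]
t 12.6 pos [ 0.5068 -0.0566  0.0991] gap 0.0223 F [ 0.2  0.1 -0.3]
[[ 0.131 -0.003  0.991]
 [-0.991 -0.001  0.131]
 [ 0.    -1.    -0.003]]
inc [-0.      0.0831  0.001 ] [ 0.0031 -0.0009  0.0001] dist 0.083 deg 0.2
```

View pics/side6.png

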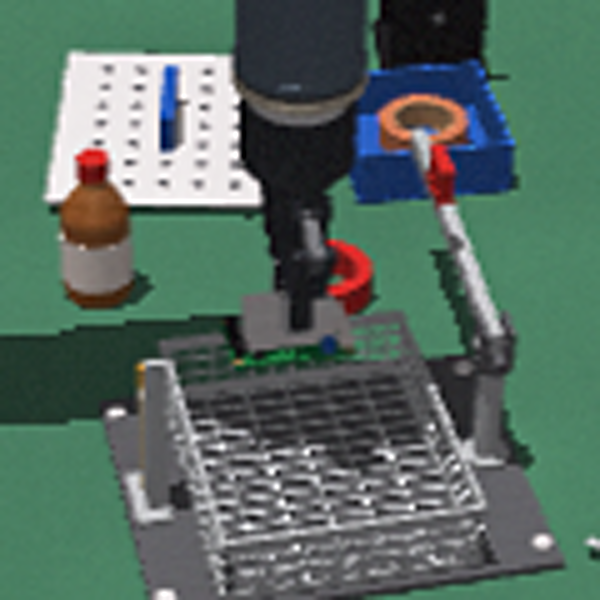

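{"fn": "servo_tool", "kwargs": {
  "increments": [
    [0, 0.03, 0.001, 0, 0, 0, 0],
    [0, 0.05, 0.001, 0, 0, 0, 0],
    [0, 0.065, 0.001, 0, 0, 0, 0],
    [0, 0.075, 0.001, 0, 0, 0, 0],
    [0, 0.081, 0.001, 0, 0, 0, 0],
    [0, 0.081, 0.001, 0, 0, 0, 0],
    [0, 0.081, 0.001, 0, 0, 0, 0]
  ]
}}

```text
t: 13.3
eef_pos: [0.5093, -0.057, 0.0213]
ee_rot: [-0.531, 0.466, -0.467, 0.532]
ft_force: [-5.2, 2.2, 29.3]
finger_gap: 0.0224
```

{"fn": "servo_tool", "kwargs": {
  "increments": [
    [0, 0, 0, 0, 0, 0, 42],
    [0, 0, 0, 0, 0, 0, 42],
    [0, 0, 0, 0, 0, 0, 42],
    [0, -0.03, 0, 0, 0, 0, 42],
    [0, -0.08, 0, 0, 0, 0, 42],
    [0, -0.13, 0, 0, 0, 0, 42],
    [0, -0.13, 0, 0, 0, 0, 42]
  ]
}}

```text
t: 14.0
eef_pos: [0.5123, -0.0573, 0.157]
ee_rot: [-0.529, 0.463, -0.47, 0.534]
ft_force: [0.6, 0.2, 0.4]
finger_gap: 0.0357
```

Run:
```python
from h import *
obs()
p=cap('side'); save(p,'side7.png',crop=(270,120,390,240))
tgt([.5435,-.4413,.12],1)
```

```text
t 14.0 pos [ 0.5123 -0.0573  0.157 ] gap 0.0357 F [0.6 0.2 0.4]
[[ 0.129  0.011  0.992]
 [-0.992 -0.001  0.129]
 [ 0.003 -1.     0.011]]
inc [ 0.385   0.035  -0.0179] [-0.0077  0.1127  0.0016] dist 0.387 deg 6.5
```

View pics/side7.png

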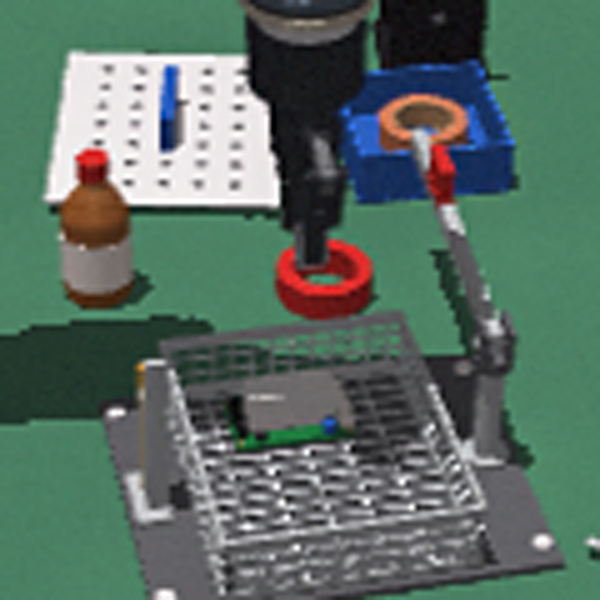

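Board A lies flat in the far slot (side crop 290,420). Next is board B.

{"fn": "servo_tool", "kwargs": {
  "increments": [
    [0.385, 0, -0.018, -0.008, 0.113, 0.002, 60],
    [0.385, 0, -0.018, -0.008, 0.113, 0.002, 60],
    [0.385, 0, -0.018, -0.008, 0.113, 0.002, 60],
    [0.385, 0, -0.018, -0.008, 0.113, 0.002, 60],
    [0.385, 0, -0.018, -0.008, 0.113, 0.002, 60],
    [0.385, 0, -0.018, -0.008, 0.113, 0.002, 60],
    [0.385, 0, -0.018, -0.008, 0.113, 0.002, 60],
    [0.385, 0, -0.018, -0.008, 0.113, 0.002, 60],
    [0.385, 0.035, -0.018, -0.008, 0.113, 0.002, 60],
    [0.385, 0.055, -0.018, -0.008, 0.113, 0.002, 60],
    [0.385, 0.055, -0.018, -0.008, 0.113, 0.002, 60],
    [0.385, 0.055, -0.018, -0.008, 0.113, 0.002, 60]
  ]
}}

```text
t: 15.25
eef_pos: [0.5432, -0.4408, 0.0991]
ee_rot: [0.504, -0.497, 0.495, -0.504]
ft_force: [0.0, -1.0, 0.9]
finger_gap: 0.0514
```

Run:
```python
from h import *
p=cap('side'); save(p,'side8.png',crop=(230,190,430,340)); boards(p)
obs()
tgt([.5435,-.4413,.0125],1)
```

```text
hs [ 427.9 -330.1] [34.1 57.6] 85.7 183
hs [ 543.1 -444. ] [60.3 30. ] 1.3 204
t 15.3 pos [ 0.5438 -0.4412  0.1003] gap 0.0511 F [-0.5 -1.2 -0. ]
[[ 0.017 -0.     1.   ]
 [-1.     0.     0.017]
 [-0.    -1.    -0.   ]]
inc [ 0.0001  0.0878 -0.0003] [ 0.0003 -0.0001 -0.0003] dist 0.088 deg 0.0
```

View pics/side8.png

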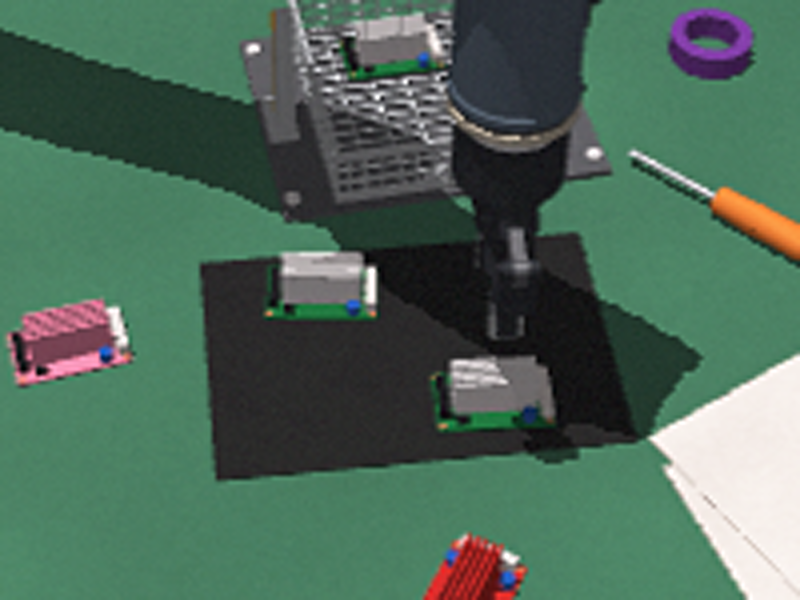

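{"fn": "servo_tool", "kwargs": {
  "increments": [
    [0, 0.04, 0, 0, 0, 0, 60],
    [0, 0.07, 0, 0, 0, 0, 60],
    [0, 0.088, 0, 0, 0, 0, 60],
    [0, 0.088, 0, 0, 0, 0, 60],
    [0, 0.088, 0, 0, 0, 0, 0],
    [0, 0.088, 0, 0, 0, 0, 0],
    [0, 0.088, 0, 0, 0, 0, 0],
    [0, 0.088, 0, 0, 0, 0, 0],
    [0, 0.088, 0, 0, 0, 0, 0],
    [0, 0.088, 0, 0, 0, 0, 0],
    [0, 0.04, 0, 0, 0, 0, 0],
    [0, 0, 0, 0, 0, 0, 0],
    [0, -0.04, 0, 0, 0, 0, 0],
    [0, -0.04, 0, 0, 0, 0, 0],
    [0, -0.04, 0, 0, 0, 0, 0]
  ]
}}

```text
t: 16.8
eef_pos: [0.5444, -0.4417, 0.1423]
ee_rot: [-0.504, 0.495, -0.497, 0.505]
ft_force: [-0.7, 1.4, -2.3]
finger_gap: 0.0226
```

Run:
```python
from h import *
p=cap('side'); save(p,'side9.png',crop=(270,120,430,300))
obs()
q=bw(0,0); print(q)
tgt([*q,.15],7.6)
```

```text
t 16.85 pos [ 0.5436 -0.441   0.1406] gap 0.0228 F [-0.5  0.7 -2.5]
[[ 0.017 -0.     1.   ]
 [-1.     0.     0.017]
 [-0.    -1.    -0.   ]]
[ 0.5155 -0.116 ]
inc [-0.3255 -0.0093 -0.0225] [ 0.     -0.1152 -0.0002] dist 0.326 deg 6.6
```

View pics/side9.png

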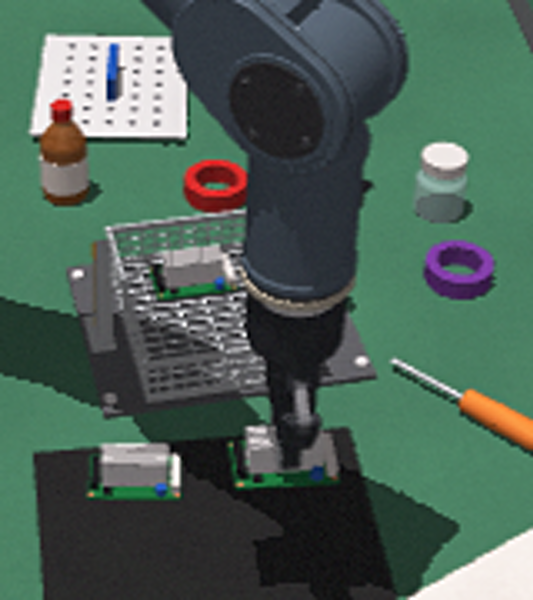

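{"fn": "servo_tool", "kwargs": {
  "increments": [
    [-0.035, 0, -0.002, 0, -0.01, 0, 0],
    [-0.07, 0, -0.005, 0, -0.03, 0, 0],
    [-0.105, 0, -0.007, 0, -0.04, 0, 0],
    [-0.14, 0, -0.01, 0, -0.05, 0, 0],
    [-0.175, 0, -0.012, 0, -0.065, 0, 0],
    [-0.21, 0, -0.015, 0, -0.08, 0, 0],
    [-0.245, 0, -0.017, 0, -0.09, 0, 0],
    [-0.28, 0, -0.02, 0, -0.105, 0, 0],
    [-0.315, 0, -0.022, 0, -0.115, 0, 0],
    [-0.326, 0, -0.023, 0, -0.115, 0, 0],
    [-0.326, 0.03, -0.023, 0, -0.115, 0, 0],
    [-0.326, 0.04, -0.023, 0, -0.115, 0, 0],
    [-0.326, 0.04, -0.023, 0, -0.115, 0, 0]
  ]
}}

```text
t: 18.15
eef_pos: [0.5133, -0.1159, 0.0988]
ee_rot: [0.533, -0.467, 0.465, -0.531]
ft_force: [-0.0, -0.5, -1.7]
finger_gap: 0.0227
```

Run:
```python
from h import *
p=cap('side'); save(p,'side10.png',crop=(270,120,390,240))
obs()
q=bw(0,0); print(q)
tgt([*q,.022],7.6)
```

```text
t 18.2 pos [ 0.5141 -0.1161  0.0998] gap 0.0229 F [ 0.7 -0.4 -0.6]
[[ 0.131 -0.003  0.991]
 [-0.991  0.     0.131]
 [-0.001 -1.    -0.003]]
[ 0.5155 -0.116 ]
inc [0.0001 0.0778 0.0016] [ 0.0027 -0.0012 -0.0006] dist 0.078 deg 0.2
```

View pics/side10.png

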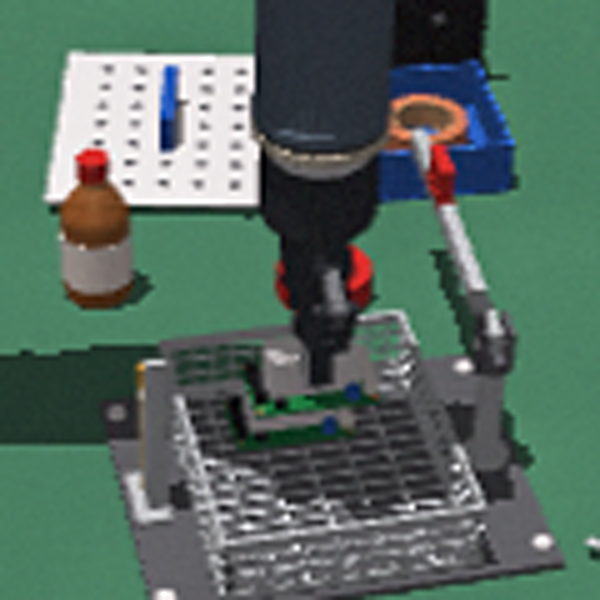

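{"fn": "servo_tool", "kwargs": {
  "increments": [
    [0, 0.03, 0.001, 0, 0, 0, 0],
    [0, 0.05, 0.001, 0, 0, 0, 0],
    [0, 0.065, 0.001, 0, 0, 0, 0],
    [0, 0.073, 0.001, 0, 0, 0, 0],
    [0, 0.077, 0.001, 0, 0, 0, 0],
    [0, 0.077, 0.001, 0, 0, 0, 0],
    [0, 0.077, 0.001, 0, 0, 0, 42],
    [0, 0.077, 0.001, 0, 0, 0, 42],
    [0, 0.077, 0.001, 0, 0, 0, 42],
    [0, 0.04, 0.001, 0, 0, 0, 42],
    [0, 0, 0.001, 0, 0, 0, 42],
    [0, -0.04, 0.001, 0, 0, 0, 42],
    [0, -0.06, 0.001, 0, 0, 0, 42]
  ]
}}

```text
t: 19.5
eef_pos: [0.5164, -0.1163, 0.1635]
ee_rot: [-0.531, 0.466, -0.467, 0.532]
ft_force: [1.2, 0.3, 0.4]
finger_gap: 0.0359
```

Run:
```python
from h import *
obs()
p=cap('side'); save(p,'side11.png',crop=(270,120,390,240))
tgt([.427,-.328,.15],-4)
```

```text
t 19.5 pos [ 0.5164 -0.1163  0.1635] gap 0.0359 F [1.2 0.3 0.4]
[[ 0.131  0.002  0.991]
 [-0.991 -0.     0.131]
 [ 0.001 -1.     0.002]]
inc [ 0.1978  0.0152 -0.1174] [-0.0045  0.2009  0.001 ] dist 0.231 deg 11.5
```

View pics/side11.png

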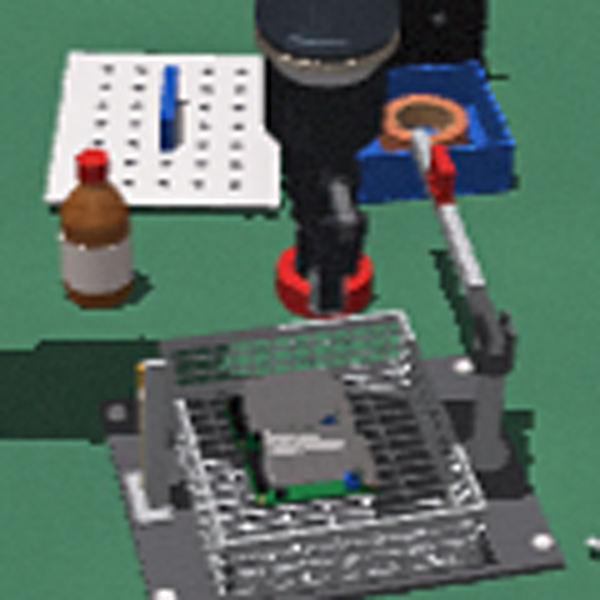

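{"fn": "servo_tool", "kwargs": {
  "increments": [
    [0.198, 0, -0.117, -0.005, 0.2, 0.001, 60],
    [0.198, 0, -0.117, -0.005, 0.2, 0.001, 60],
    [0.198, 0, -0.117, -0.005, 0.2, 0.001, 60],
    [0.198, 0, -0.117, -0.005, 0.2, 0.001, 60],
    [0.198, 0, -0.117, -0.005, 0.2, 0.001, 60],
    [0.198, 0.04, -0.117, -0.005, 0.2, 0.001, 60],
    [0.198, 0.065, -0.117, -0.005, 0.2, 0.001, 60],
    [0.198, 0.065, -0.117, -0.005, 0.2, 0.001, 60],
    [0.198, 0.065, -0.117, -0.005, 0.2, 0.001, 60]
  ]
}}

```text
t: 20.45
eef_pos: [0.4276, -0.328, 0.1005]
ee_rot: [-0.483, 0.517, -0.517, 0.482]
ft_force: [0.4, -0.3, 0.9]
finger_gap: 0.0511
```

Run:
```python
from h import *
p=cap('side'); save(p,'side12.png',crop=(250,190,410,310)); boards(p)
obs()
tgt([.427,-.328,.0125],-4)
```

```text
hs [ 428.2 -331.2] [32.6 57.6] 87.1 179
t 20.5 pos [ 0.4282 -0.3284  0.1012] gap 0.0513 F [-0.1  0.2  0.5]
[[-0.069  0.     0.998]
 [-0.998 -0.001 -0.069]
 [ 0.001 -1.     0.   ]]
inc [-0.0003  0.0887 -0.0012] [-0.0005  0.0012  0.0006] dist 0.089 deg 0.1
```

View pics/side12.png

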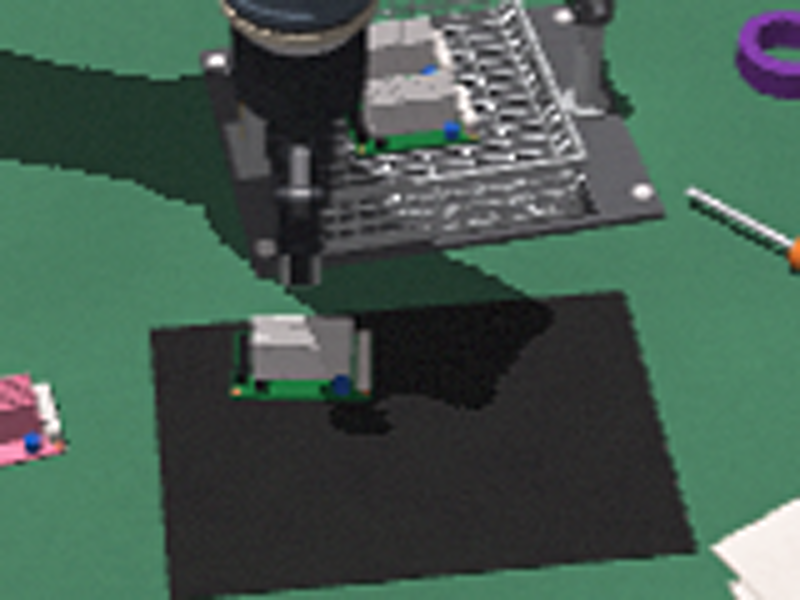

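{"fn": "servo_tool", "kwargs": {
  "increments": [
    [0, 0.04, -0.001, 0, 0, 0, 60],
    [0, 0.07, -0.001, 0, 0, 0, 60],
    [0, 0.088, -0.001, 0, 0, 0, 60],
    [0, 0.088, -0.001, 0, 0, 0, 60],
    [0, 0.088, -0.001, 0, 0, 0, 0],
    [0, 0.088, -0.001, 0, 0, 0, 0],
    [0, 0.088, -0.001, 0, 0, 0, 0],
    [0, 0.088, -0.001, 0, 0, 0, 0],
    [0, 0.088, -0.001, 0, 0, 0, 0],
    [0, 0.088, -0.001, 0, 0, 0, 0],
    [0, 0.04, -0.001, 0, 0, 0, 0],
    [0, 0, -0.001, 0, 0, 0, 0],
    [0, -0.04, -0.001, 0, 0, 0, 0],
    [0, -0.04, -0.001, 0, 0, 0, 0],
    [0, -0.04, -0.001, 0, 0, 0, 0]
  ]
}}

```text
t: 22.0
eef_pos: [0.4277, -0.3286, 0.1429]
ee_rot: [0.482, -0.515, 0.518, -0.483]
ft_force: [0.5, -0.5, -1.1]
finger_gap: 0.0229
```

Run:
```python
from h import *
p=cap('side'); save(p,'side13.png',crop=(250,150,410,270))
obs()
q=bw(0,-.060); print(q)
tgt([*q,.15],7.6)
```

```text
t 22.05 pos [ 0.427  -0.3281  0.1416] gap 0.0227 F [-0.   0.  -1.8]
[[-0.068  0.001  0.998]
 [-0.998 -0.001 -0.068]
 [ 0.001 -1.     0.001]]
[ 0.52345649 -0.17547011]
inc [-0.1588 -0.0084  0.0858] [-0.0011 -0.2011  0.001 ] dist 0.181 deg 11.5
```

View pics/side13.png

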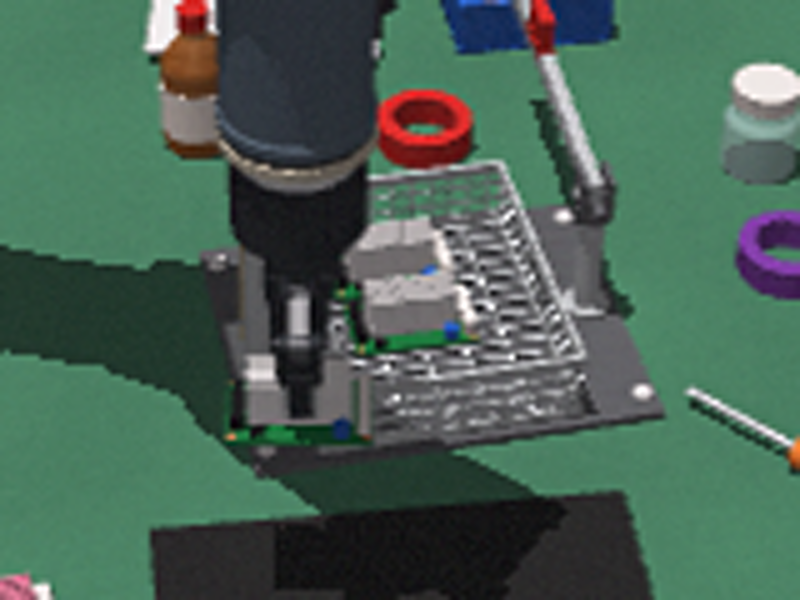

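{"fn": "servo_tool", "kwargs": {
  "increments": [
    [-0.015, -0.008, 0.02, 0, -0.04, 0, 0],
    [-0.04, -0.008, 0.04, 0, -0.08, 0, 0],
    [-0.07, -0.008, 0.06, 0, -0.12, 0, 0],
    [-0.1, -0.008, 0.08, 0, -0.16, 0, 0],
    [-0.13, -0.008, 0.086, 0, -0.2, 0, 0],
    [-0.159, -0.008, 0.086, 0, -0.201, 0, 0],
    [-0.159, 0.02, 0.086, 0, -0.201, 0, 0],
    [-0.159, 0.04, 0.086, 0, -0.201, 0, 0],
    [-0.159, 0.04, 0.086, 0, -0.201, 0, 0]
  ]
}}

```text
t: 22.95
eef_pos: [0.5213, -0.1742, 0.0981]
ee_rot: [0.533, -0.467, 0.464, -0.531]
ft_force: [0.4, -0.9, -0.7]
finger_gap: 0.0233
```

Run:
```python
from h import *
p=cap('side'); save(p,'side14.png',crop=(270,150,390,240))
obs()
q=bw(0,-.060)
tgt([*q,.022],7.6)
```

```text
t 23.0 pos [ 0.5222 -0.1749  0.0997] gap 0.023 F [ 0.9  0.2 -1.9]
[[ 0.132 -0.003  0.991]
 [-0.991  0.     0.132]
 [-0.001 -1.    -0.003]]
inc [0.0008 0.0777 0.0014] [ 0.0034  0.     -0.0007] dist 0.078 deg 0.2
```

View pics/side14.png

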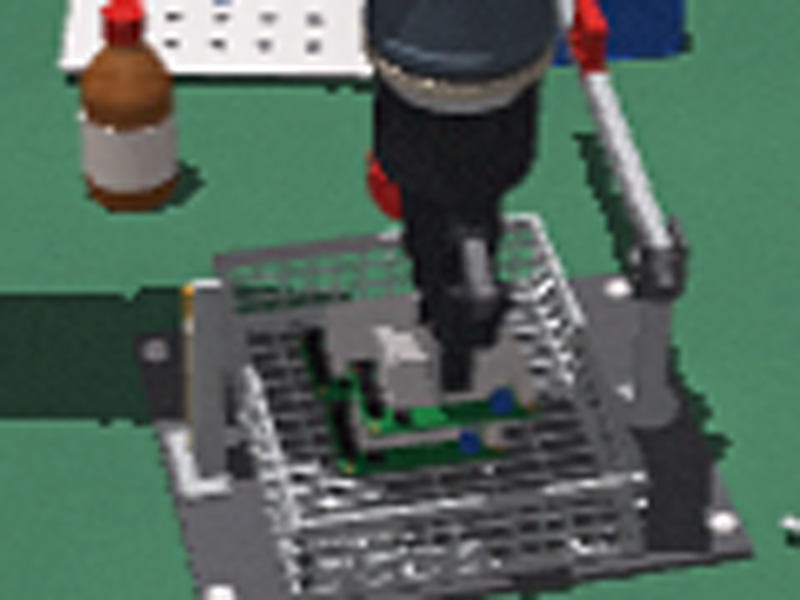

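{"fn": "servo_tool", "kwargs": {
  "increments": [
    [0.001, 0.03, 0.001, 0, 0, 0, 0],
    [0.001, 0.05, 0.001, 0, 0, 0, 0],
    [0.001, 0.065, 0.001, 0, 0, 0, 0],
    [0.001, 0.073, 0.001, 0, 0, 0, 0],
    [0.001, 0.077, 0.001, 0, 0, 0, 0],
    [0.001, 0.077, 0.001, 0, 0, 0, 0],
    [0.001, 0.077, 0.001, 0, 0, 0, 42],
    [0.001, 0.077, 0.001, 0, 0, 0, 42],
    [0.001, 0.077, 0.001, 0, 0, 0, 42],
    [0.001, 0.04, 0.001, 0, 0, 0, 42],
    [0.001, 0, 0.001, 0, 0, 0, 42],
    [0, -0.04, 0.001, 0, 0, 0, 42],
    [0, -0.09, 0.001, 0, 0, 0, 42],
    [0, -0.12, 0.001, 0, 0, 0, 42]
  ]
}}

```text
t: 24.4
eef_pos: [0.5244, -0.175, 0.2237]
ee_rot: [0.532, -0.465, 0.466, -0.532]
ft_force: [1.0, -0.3, 0.1]
finger_gap: 0.0357
```

Run:
```python
from h import *
o=obs(); print(np.round(o['q'],2))
h=bw(0,0)
tgt([.440,.323,.22],-94.8)
tgt([.440,.323,.22],85.2)
```

```text
t 24.4 pos [ 0.5244 -0.175   0.2237] gap 0.0357 F [ 1.  -0.3  0.1]
[[ 0.132  0.001  0.991]
 [-0.991 -0.001  0.132]
 [ 0.001 -1.     0.   ]]
[ 0.2   0.4   0.05  1.78 -0.02  0.96 -1.18]
inc [-0.5048  0.0033 -0.0178] [-1.1000e-03  1.7871e+00  2.0000e-04] dist 0.505 deg 102.4
inc [-0.5048  0.0033 -0.0178] [ 2.0000e-04 -1.3544e+00  1.1000e-03] dist 0.505 deg 77.6
```

{"fn": "servo_tool", "kwargs": {
  "increments": [
    [-0.05, 0.003, -0.002, 0, -0.13, 0, 42],
    [-0.1, 0.003, -0.004, 0, -0.27, 0, 42],
    [-0.15, 0.003, -0.005, 0, -0.4, 0, 42],
    [-0.2, 0.003, -0.007, 0, -0.54, 0, 42],
    [-0.25, 0.003, -0.009, 0, -0.68, 0, 42],
    [-0.3, 0.003, -0.011, 0, -0.81, 0, 42],
    [-0.35, 0.003, -0.012, 0, -0.95, 0, 42],
    [-0.4, 0.003, -0.014, 0, -1.08, 0, 42],
    [-0.45, 0.003, -0.016, 0, -1.22, 0, 42],
    [-0.505, 0.003, -0.018, 0, -1.354, 0, 42],
    [-0.505, 0.05, -0.018, 0, -1.354, 0, 42],
    [-0.505, 0.073, -0.018, 0, -1.354, 0, 42],
    [-0.505, 0.073, -0.018, 0, -1.354, 0, 42],
    [-0.505, 0.073, -0.018, 0, -1.354, 0, 42]
  ]
}}

```text
t: 25.8
eef_pos: [0.44, 0.323, 0.1509]
ee_rot: [0.707, -0.03, 0.03, -0.706]
ft_force: [0.9, 0.2, -0.1]
finger_gap: 0.0356
```

Run:
```python
from h import *
p=cap('side'); save(p,'side15.png',crop=(250,100,410,240)); pickle.dump(p,open('s15.pkl','wb'))
W=cloud(p); d=np.hypot(W[...,0]-.439,W[...,1]-.322)
m=(d<.06)&(W[...,2]>.035)&(W[...,2]<.06); P=W[m]; print('hdl',np.median(P,0),cv2.minAreaRect(P[:,:2].astype(np.float32)*1000),len(P))
p=cap('top'); save(p,'top15.png',crop=(150,120,450,300)); pickle.dump(p,open('t15.pkl','wb'))
boards(p,(.43,.6,-.22,.0),.034,.054)
W=cloud(p); d=np.hypot(W[...,0]-.439,W[...,1]-.322)
m=(d<.06)&(W[...,2]>.035)&(W[...,2]<.06); P=W[m]; print('hdl',np.median(P,0),cv2.minAreaRect(P[:,:2].astype(np.float32)*1000) if len(P) else 0,len(P))
obs()
```

```text
hdl [0.43986346 0.31256047 0.04448094] ((439.8846435546875, 316.74627685546875), (84.22787475585938, 12.162381172180176), 86.98822784423828) 43
hs [ 514.6 -119.5] [15.6 60.8] 89.3 54
hs [ 495.5 -187.3] [58.8 24.4] 6.6 94
hdl [0.43926314 0.31168698 0.04479057] ((439.2353210449219, 316.24761962890625), (70.04889678955078, 12.041053771972656), 83.62403106689453) 84
t 25.9 pos [0.4407 0.3234 0.1519] gap 0.0356 F [-0.3  0.8  0.7]
[[ 0.996  0.003  0.085]
 [-0.085  0.001  0.996]
 [ 0.003 -1.     0.001]]
```

View pics/side15.png

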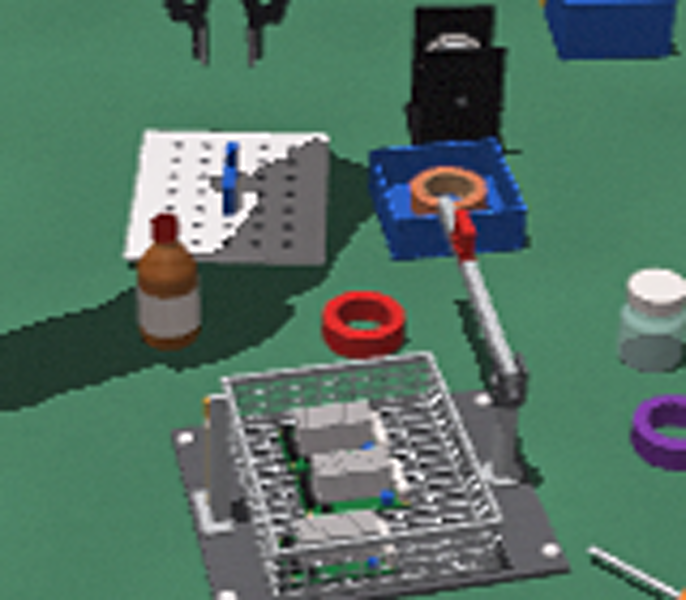

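View pics/top15.png

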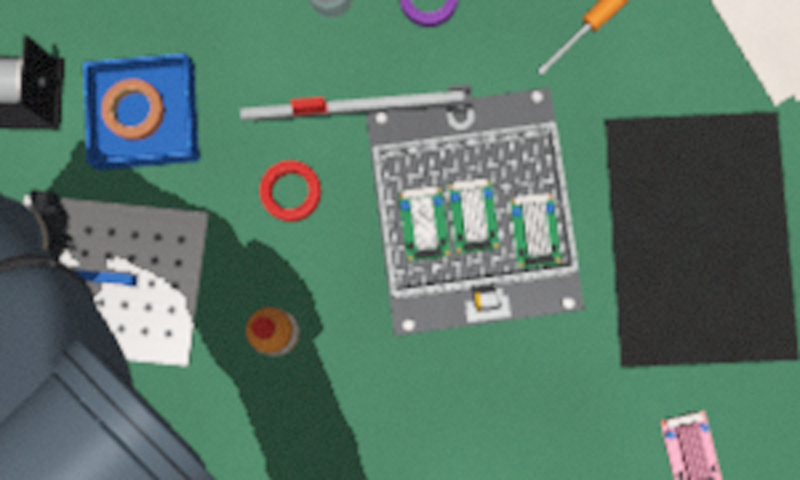

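Run:
```python
from h import *
def hdl(p):
    hsv=cv2.cvtColor(p['color'],cv2.COLOR_RGB2HSV); W=cloud(p)
    d=np.hypot(W[...,0]-.439,W[...,1]-.322)
    m=(d<.1)&(hsv[...,0]>100)&(hsv[...,0]<130)&(hsv[...,1]>120)&(W[...,2]>.02)
    v,u=np.where(m); print('blue px',len(u),u.mean().round(2),v.mean().round(2),u.min(),u.max(),v.min(),v.max())
    P=W[m&(W[...,2]>.036)]; print(np.round(P.mean(0),4),P[:,1].min().round(3),P[:,1].max().round(3))
for f in('side1.pkl','s15.pkl','top1.pkl','t15.pkl'):
    print(f); hdl(pickle.load(open(f,'rb')))
for f in('s15.pkl','t15.pkl'):
    p=pickle.load(open(f,'rb')); W=cloud(p); print(f)
    for c in ((.5075,-.0565),(.5155,-.116),(.4955,-.187)):
        d=W[...,:2]-c; m=(abs(d[...,0])<.03)&(abs(d[...,1])<.014)&(W[...,2]>.015)&(W[...,2]<.055)
        z=W[m][:,2]; print(len(z),np.round(np.percentile(z,[10,50,80,95]),4), end=' ')
        m&=W[...,2]>.034; P=W[m]; A=np.c_[P[:,:2]-c,np.ones(len(P))]; s=np.linalg.lstsq(A,P[:,2],rcond=None)[0]; print('plane',np.round(s,3))
```

```text
side1.pkl
blue px 43 303.19 141.19 302 305 133 148
[0.4385 0.313  0.0444] 0.28 0.368
s15.pkl
blue px 41 303.2 140.85 302 305 133 148
[0.4383 0.3093 0.0442] 0.275 0.358
top1.pkl
blue px 92 186.83 223.37 174 200 221 226
[0.4388 0.3205 0.0445] 0.282 0.36
t15.pkl
blue px 70 190.06 223.71 179 200 222 226
[0.4376 0.3109 0.044 ] 0.283 0.345
s15.pkl
137 [0.0196 0.0404 0.0435 0.0458] plane [-0.027  0.11   0.043]
157 [0.0207 0.0399 0.0443 0.0468] plane [0.002 0.071 0.043]
110 [0.0365 0.0416 0.044  0.0467] plane [ 0.012 -0.003  0.042]
t15.pkl
146 [0.0169 0.0363 0.0439 0.0472] plane [-0.006 -0.059  0.043]
145 [0.0178 0.0393 0.044  0.0471] plane [-0.009  0.109  0.043]
161 [0.0182 0.0378 0.044  0.0466] plane [ 0.016 -0.     0.042]
```

The cover hasn't moved and all three boards are flat: heatsink tops sit at 0.043, slopes are about 0, and the third was nudged aside but is still clear of the others. Now I'll grasp the cover handle.

Run:
```python
from h import *
obs()
tgt([.4393,.322,.018],85.0)
```

```text
t 25.9 pos [0.4407 0.3234 0.1519] gap 0.0356 F [-0.3  0.8  0.7]
[[ 0.996  0.003  0.085]
 [-0.085  0.001  0.996]
 [ 0.003 -1.     0.001]]
inc [-0.0017  0.1339 -0.0016] [-0.0008  0.0022  0.0026] dist 0.134 deg 0.2
```

{"fn": "servo_tool", "kwargs": {
  "increments": [
    [-0.002, 0.05, -0.002, 0, 0, 0.003, 42],
    [-0.002, 0.09, -0.002, 0, 0, 0.003, 42],
    [-0.002, 0.12, -0.002, 0, 0, 0.003, 42],
    [-0.002, 0.134, -0.002, 0, 0, 0.003, 42],
    [-0.002, 0.134, -0.002, 0, 0, 0.003, 42],
    [-0.002, 0.134, -0.002, 0, 0, 0.003, 42],
    [-0.002, 0.134, -0.002, 0, 0, 0.003, 0],
    [-0.002, 0.134, -0.002, 0, 0, 0.003, 0],
    [-0.002, 0.134, -0.002, 0, 0, 0.003, 0],
    [-0.002, 0.134, -0.002, 0, 0, 0.003, 0],
    [-0.002, 0.134, -0.002, 0, 0, 0.003, 0],
    [-0.002, 0.134, -0.002, 0, 0, 0.003, 0]
  ],
  "grip_force": 100
}}

```text
t: 27.1
eef_pos: [0.4399, 0.3222, 0.0197]
ee_rot: [-0.706, 0.03, -0.031, 0.707]
ft_force: [-0.8, -1.3, 9.1]
finger_gap: 0.0105
```

Run:
```python
from h import *
obs()
p=cap('side'); save(p,'side16.png',crop=(250,60,410,180)); obs()
```

```text
t 27.1 pos [0.4399 0.3222 0.0197] gap 0.0105 F [-0.8 -1.3  9.1]
[[ 0.996  0.002  0.086]
 [-0.086  0.002  0.996]
 [ 0.002 -1.     0.003]]
t 27.15 pos [0.4399 0.3222 0.0197] gap 0.0102 F [-0.8 -1.9 10.4]
[[ 0.996  0.002  0.086]
 [-0.086  0.003  0.996]
 [ 0.002 -1.     0.003]]
```

View pics/side16.png

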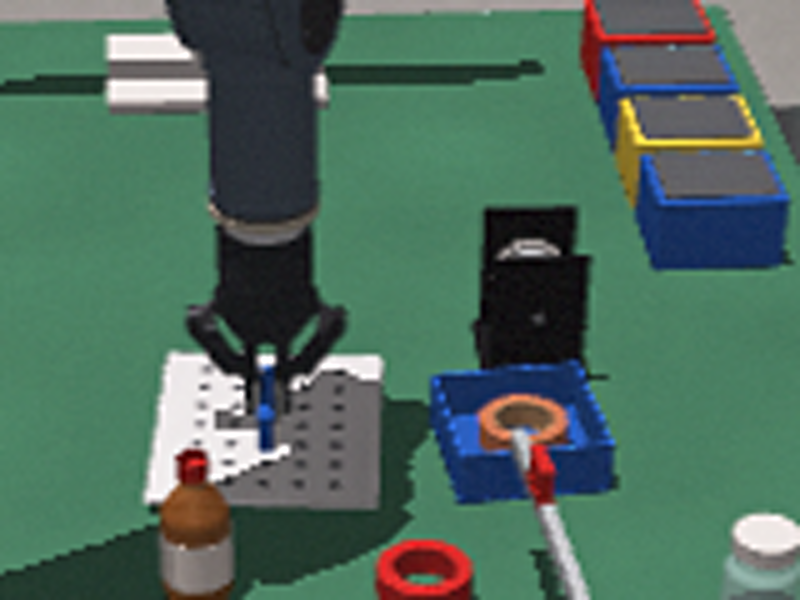

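{"fn": "servo_tool", "kwargs": {
  "increments": [
    [0, -0.02, 0, 0, 0, 0, 0],
    [0, -0.05, 0, 0, 0, 0, 0],
    [0, -0.08, 0, 0, 0, 0, 0],
    [0, -0.11, 0, 0, 0, 0, 0],
    [0, -0.14, 0, 0, 0, 0, 0],
    [0, -0.17, 0, 0, 0, 0, 0],
    [0, -0.2, 0, 0, 0, 0, 0],
    [0, -0.2, 0, 0, 0, 0, 0],
    [0, -0.2, 0, 0, 0, 0, 0]
  ]
}}

```text
t: 28.05
eef_pos: [0.4395, 0.3215, 0.2204]
ee_rot: [-0.705, 0.029, -0.032, 0.708]
ft_force: [-0.3, 0.2, -4.0]
finger_gap: 0.0097
```

Run:
```python
from h import *
p=cap('side'); save(p,'side17.png',crop=(250,30,410,180)); obs()
pickle.dump(p,open('s17.pkl','wb'))
tgt([*B,.22],97.6)
```

```text
t 28.1 pos [0.4392 0.3211 0.2194] gap 0.0098 F [ 0.4  0.  -3.5]
[[ 0.996  0.002  0.086]
 [-0.086  0.002  0.996]
 [ 0.002 -1.     0.002]]
inc [ 0.1138 -0.0013 -0.4288] [-0.0019 -0.2191  0.002 ] dist 0.444 deg 12.6
```

View pics/side17.png

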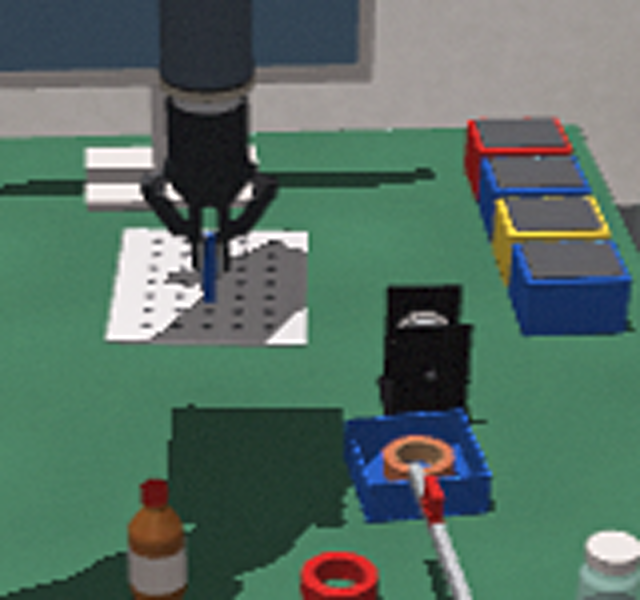

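```bash
cat >> h.py <<'E'
def coverfit(p,c,zlo,zhi,r=.12):
    W=cloud(p); hsv=cv2.cvtColor(p['color'],cv2.COLOR_RGB2HSV)
    d=np.hypot(W[...,0]-c[0],W[...,1]-c[1])
    m=(d<r)&(W[...,2]>zlo)&(W[...,2]<zhi)&(hsv[...,1]<60)&(hsv[...,2]>60)
    n,l,st,_=cv2.connectedComponentsWithStats(m.astype(np.uint8)); m=l==(1+np.argmax(st[1:,4]))
    P=W[m]; A=np.c_[P[:,:2]-c,np.ones(len(P))]
    for k in range(4):
        s=np.linalg.lstsq(A,P[:,2],rcond=None)[0]; e=abs(P[:,2]-A@s); g=e<.006; A,P=A[g],P[g]
    r=cv2.minAreaRect(P[:,:2].astype(np.float32)*1000)
    print('n',len(P),'slope',np.round(s[:2],3),'z',round(s[2],4),'rect',np.round(r[0],1),np.round(r[1],1),round(r[2],1))
E
python3 - <<'E'
from h import *
p=pickle.load(open('s17.pkl','rb')); coverfit(p,np.array([.4395,.3215]),.18,.24,.15)
p=pickle.load(open('side1.pkl','rb')); coverfit(p,np.array([.4395,.3215]),.006,.02,.15)
p=pickle.load(open('top1.pkl','rb')); coverfit(p,np.array([.4395,.3215]),.006,.02,.15)
E
```

```text
n 1185 slope [0.002 0.   ] z 0.2135 rect [438.6 318.5] [234.  181.3] 84.6
n 1150 slope [-0.002 -0.004] z 0.0126 rect [439.7 322.6] [238.8 182. ] 83.4
n 3661 slope [-0.001  0.002] z 0.0129 rect [440.1 322.1] [224.9 182.1] 84.0
```

{"fn": "servo_tool", "kwargs": {
  "increments": [
    [0.005, 0, -0.02, 0, -0.01, 0, 0],
    [0.014, 0, -0.05, 0, -0.03, 0, 0],
    [0.022, 0, -0.085, 0, -0.05, 0, 0],
    [0.032, 0, -0.12, 0, -0.07, 0, 0],
    [0.041, 0, -0.155, 0, -0.09, 0, 0],
    [0.05, 0, -0.19, 0, -0.11, 0, 0],
    [0.06, 0, -0.225, 0, -0.13, 0, 0],
    [0.069, 0, -0.26, 0, -0.15, 0, 0],
    [0.078, 0, -0.295, 0, -0.17, 0, 0],
    [0.087, 0, -0.33, 0, -0.19, 0, 0],
    [0.097, 0, -0.365, 0, -0.21, 0, 0],
    [0.106, 0, -0.4, 0, -0.22, 0, 0],
    [0.112, 0, -0.42, 0, -0.22, 0, 0],
    [0.114, 0, -0.429, 0, -0.22, 0, 0],
    [0.114, 0, -0.429, 0, -0.22, 0, 0],
    [0.114, 0, -0.429, 0, -0.22, 0, 0]
  ]
}}

```text
t: 29.7
eef_pos: [0.5152, -0.1146, 0.2182]
ee_rot: [-0.704, -0.048, 0.047, 0.707]
ft_force: [-0.2, 0.7, -3.0]
finger_gap: 0.0099
```

Run:
```python
from h import *
p=cap('side'); save(p,'side18.png',crop=(250,80,410,240)); obs()
coverfit(p,B,.18,.24,.15)
for d in models.mark_of('cover_handle',p)[:2]: print(np.round(c2w(p,d['xyz'])[0],3),d['conf'])
for d in models.mark_of('cover',p)[:2]: print(np.round(c2w(p,d['xyz'])[0],3),d['conf'])
tgt([*B,.09],97.6)
```

```text
t 29.75 pos [ 0.5154 -0.1143  0.2184] gap 0.0099 F [ 0.3  0.1 -2.8]
[[ 0.991  0.001 -0.135]
 [ 0.135  0.003  0.991]
 [ 0.002 -1.     0.003]]
n 1995 slope [-0.002  0.001] z 0.2109 rect [ 515.2 -117.4] [182.6 227.6] 7.7
[ 0.514 -0.116  0.233] 0.66
[ 0.517 -0.12   0.202] 0.87
inc [-0.0006  0.1287 -0.0017] [-0.0021  0.0032  0.0021] dist 0.129 deg 0.3
```

View pics/side18.png

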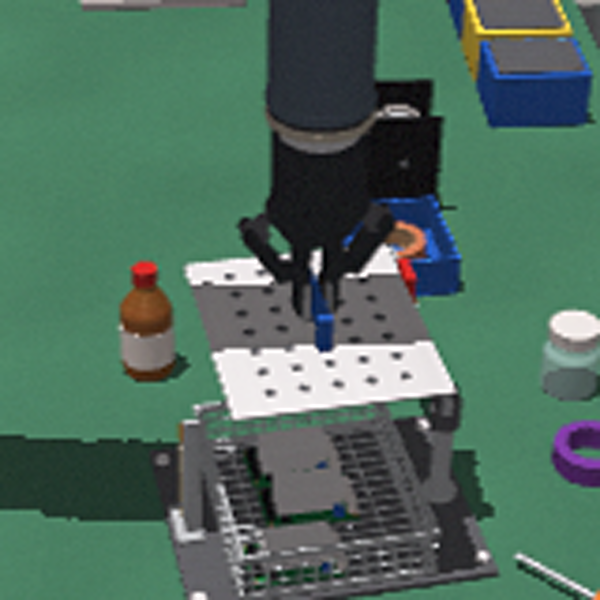

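{"fn": "servo_tool", "kwargs": {
  "increments": [
    [0, 0.03, -0.002, 0, 0.003, 0, 0],
    [0, 0.06, -0.002, 0, 0.003, 0, 0],
    [0, 0.09, -0.002, 0, 0.003, 0, 0],
    [0, 0.12, -0.002, 0, 0.003, 0, 0],
    [0, 0.129, -0.002, 0, 0.003, 0, 0],
    [0, 0.129, -0.002, 0, 0.003, 0, 0],
    [0, 0.129, -0.002, 0, 0.003, 0, 0]
  ]
}}

```text
t: 30.55
eef_pos: [0.5169, -0.1158, 0.0908]
ee_rot: [-0.705, -0.048, 0.046, 0.706]
ft_force: [0.7, 0.1, -3.0]
finger_gap: 0.0101
```

Run:
```python
from h import *
p=cap('side'); save(p,'side19.png',crop=(280,150,380,240)); obs()
coverfit(p,B,.07,.1,.15)
p=cap('top'); save(p,'top19.png',crop=(260,140,380,240))
tgt([*B,.070],97.6)
```

```text
t 30.6 pos [ 0.5171 -0.1161  0.0911] gap 0.0101 F [ 0.7  0.7 -2.6]
[[ 0.991  0.004 -0.133]
 [ 0.133  0.002  0.991]
 [ 0.004 -1.     0.001]]
n 1889 slope [ 0.001 -0.001] z 0.0835 rect [ 516.7 -118. ] [182.5 229.5] 7.4
inc [-0.0017  0.0212  0.0004] [-0.0013  0.0003  0.0045] dist 0.021 deg 0.3
```

View pics/side19.png

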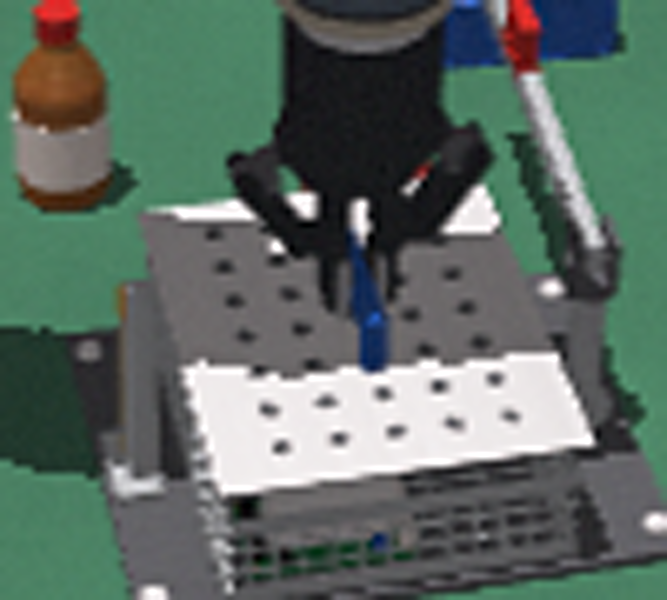

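View pics/top19.png

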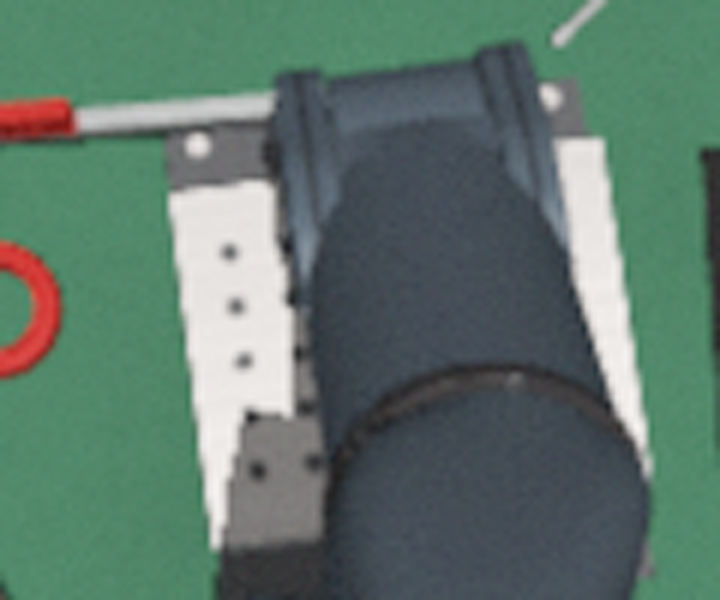

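Run:
```python
from h import *
from scipy.optimize import least_squares
S=pickle.load(open('side1.pkl','rb'));T=pickle.load(open('top1.pkl','rb'))
def tf(v,P): c,s=np.cos(v[2]),np.sin(v[2]); return np.c_[P[:,0]*c-P[:,1]*s+v[0],P[:,0]*s+P[:,1]*c+v[1],P[:,2]]
z=.0835
C=np.array([[.091,-.111,z],[-.091,-.111,z],[-.091,.111,z],[.091,.111,z]])
side=np.array([[369.2,216.7],[313,224.2],[301.3,181.8],[352.7,178.5]])
top_i=[3,0]; top=np.array([[288.3,171.7],[360.8,163]])
f=lambda v:(w2p(S,tf(v,C))-side).ravel()
q=least_squares(f,[.515,-.116,.13],loss='soft_l1'); print('side',q.x,f(q.x).round(1))
g=lambda v:(w2p(T,tf(v,C[top_i]))-top).ravel()
q=least_squares(g,[.515,-.116,.13]); print('top',q.x,g(q.x).round(1))
```

```text
side [ 0.51852593 -0.121235    0.11287163] [ 0.4  0.6 -0.3  0.2 -0.1 -0.1  0.  -2.5]
top [ 0.51401629 -0.11816135  0.1168461 ] [ 0.2 -0.  -0.2  0. ]
```

{"fn": "servo_tool", "kwargs": {
  "increments": [
    [0, 0.006, 0.001, 0, -0.008, 0, 0],
    [0, 0.012, 0.001, 0, -0.008, 0, 0],
    [0, 0.014, 0.001, 0, -0.008, 0, 0],
    [0, 0.016, 0.001, 0, -0.008, 0, 0],
    [0, 0.016, 0.001, 0, -0.008, 0, 0]
  ]
}}

```text
t: 31.15
eef_pos: [0.5169, -0.1152, 0.0748]
ee_rot: [-0.705, -0.051, 0.048, 0.706]
ft_force: [0.6, -0.4, -2.9]
finger_gap: 0.0101
```

The lip has entered the mouth without contact force, so I'll lower the last 5 mm.

{"fn": "servo_tool", "kwargs": {
  "increments": [
    [0, 0.002, 0, 0, 0, 0, 0],
    [0, 0.004, 0, 0, 0, 0, 0],
    [0, 0.005, 0, 0, 0, 0, 0],
    [0, 0.005, 0, 0, 0, 0, 0]
  ]
}}

```text
t: 31.55
eef_pos: [0.5168, -0.1151, 0.0698]
ee_rot: [-0.705, -0.051, 0.048, 0.706]
ft_force: [0.3, -0.5, -2.8]
finger_gap: 0.0099
```

{"fn": "servo_tool", "kwargs": {
  "increments": [
    [0, 0.0015, 0, 0, 0, 0, 0],
    [0, 0.0015, 0, 0, 0, 0, 0],
    [0, 0.0015, 0, 0, 0, 0, 0]
  ]
}}

```text
t: 31.85
eef_pos: [0.5169, -0.1152, 0.0697]
ee_rot: [-0.705, -0.051, 0.048, 0.706]
ft_force: [-6.4, 0.9, 17.5]
finger_gap: 0.0103
```

Run:
```python
from h import *
p=cap('side'); save(p,'side20.png',crop=(280,150,380,240)); obs()
coverfit(p,B,.05,.08,.15)
```

```text
t 31.9 pos [ 0.5169 -0.1152  0.0697] gap 0.0102 F [-6.   0.5 17.1]
[[ 0.99   0.005 -0.14 ]
 [ 0.14   0.001  0.99 ]
 [ 0.005 -1.     0.001]]
n 1865 slope [-0.001  0.001] z 0.0624 rect [ 516.6 -116.2] [182.  232.1] 7.7
```

View pics/side20.png

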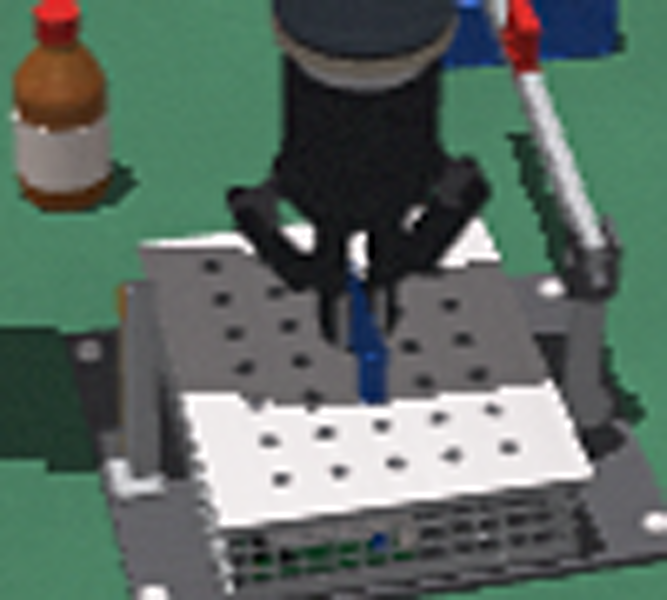

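The cover top is at 0.0624 m and level, so it's seated. Release and retreat upward.

{"fn": "servo_tool", "kwargs": {
  "increments": [
    [0, 0, 0, 0, 0, 0, 42],
    [0, 0, 0, 0, 0, 0, 42],
    [0, 0, 0, 0, 0, 0, 42],
    [0, 0, 0, 0, 0, 0, 42],
    [0, -0.04, 0, 0, 0, 0, 42],
    [0, -0.09, 0, 0, 0, 0, 42],
    [0, -0.14, 0, 0, 0, 0, 42],
    [0, -0.17, 0, 0, 0, 0, 42],
    [0, -0.17, 0, 0, 0, 0, 42]
  ]
}}

```text
t: 32.8
eef_pos: [0.5184, -0.1155, 0.244]
ee_rot: [0.706, 0.054, -0.045, -0.705]
ft_force: [-0.2, 0.0, 0.4]
finger_gap: 0.0359
```

Run:
```python
from h import *
p=cap('side'); save(p,'side21.png',crop=(270,100,410,240)); obs()
coverfit(p,B,.05,.08,.15)
S=p
W=cloud(p)
m=(abs(W[...,0]-.63)<.1)&(W[...,1]>-.15)&(W[...,1]<.17)&(W[...,2]>.09)&(W[...,2]<.16); P=W[m]; print('bar',cv2.minAreaRect(P[:,:2].astype(np.float32)*1000),len(P))
hsv=cv2.cvtColor(p['color'],cv2.COLOR_RGB2HSV)
for p in (S,pickle.load(open('top1.pkl','rb'))):
    hsv=cv2.cvtColor(p['color'],cv2.COLOR_RGB2HSV); W=cloud(p)
    m=((hsv[...,0]<8)|(hsv[...,0]>172))&(hsv[...,1]>130)&(np.hypot(W[...,0]-.624,W[...,1]-.071)<.05)&(W[...,2]>.105); P=W[m]; print('thumb red',np.round(P.min(0),4),np.round(P.max(0),4),np.round(np.median(P,0),4),cv2.minAreaRect(P[:,:2].astype(np.float32)*1000),len(P))
    for d in models.mark_of('thumb',p)[:2] if p is S else []: print(np.round(c2w(p,d['xyz'])[0],3),d['conf'])
tgt([.624,.071,.24],92.7)
```

```text
t 32.85 pos [ 0.5172 -0.1156  0.2416] gap 0.0357 F [-0.4  1.3 -0.3]
[[ 0.99   0.009 -0.14 ]
 [ 0.14   0.     0.99 ]
 [ 0.009 -1.    -0.001]]
n 2187 slope [-0.003 -0.001] z 0.0626 rect [ 517.  -116.6] [182.6 233.2] 7.6
bar ((629.2516479492188, 13.340919494628906), (24.94598388671875, 262.8799133300781), 2.608644962310791) 280
thumb red [0.6155 0.0449 0.1086] [0.627  0.0918 0.1449] [0.6192 0.0616 0.1333] ((620.7630615234375, 68.57989501953125), (9.837728500366211, 47.39833068847656), 6.497694969177246) 47
[0.625 0.071 0.127] 0.77
thumb red [0.6153 0.0515 0.1073] [0.6274 0.0863 0.1438] [0.6181 0.0678 0.1357] ((621.3467407226562, 69.24159240722656), (10.364245414733887, 34.90019989013672), 3.9887051582336426) 64
inc [0.1329 0.0007 0.1696] [-0.0003  0.0935  0.0056] dist 0.215 deg 5.4
```

View pics/side21.png

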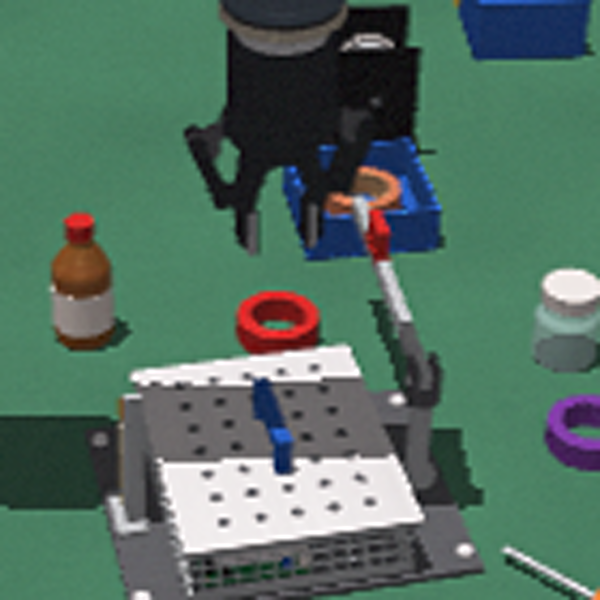

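Thumb found at (0.6213, 0.069), 169.7 mm from the pivot, which matches the 170 mm in the text. The bar's heading is 94.4°.

Run:
```python
from h import *
tgt([.6213,.069,.20],94.4)
tgt([.6213,.069,.105],94.4)
```

```text
inc [0.1297 0.0407 0.168 ] [-0.0003  0.0638  0.0056] dist 0.216 deg 3.7
inc [0.1292 0.1357 0.168 ] [-0.0003  0.0638  0.0056] dist 0.252 deg 3.7
```

{"fn": "servo_tool", "kwargs": {
  "increments": [
    [0.13, 0.02, 0.168, 0, 0.064, 0.006, 32],
    [0.13, 0.02, 0.168, 0, 0.064, 0.006, 32],
    [0.13, 0.02, 0.168, 0, 0.064, 0.006, 32],
    [0.13, 0.02, 0.168, 0, 0.064, 0.006, 32],
    [0.13, 0.02, 0.168, 0, 0.064, 0.006, 32],
    [0.13, 0.06, 0.168, 0, 0.064, 0.006, 32],
    [0.13, 0.075, 0.168, 0, 0.064, 0.006, 32],
    [0.13, 0.075, 0.168, 0, 0.064, 0.006, 32],
    [0.13, 0.075, 0.168, 0, 0.064, 0.006, 32]
  ]
}}

```text
t: 33.8
eef_pos: [0.6214, 0.0687, 0.165]
ee_rot: [-0.707, -0.026, 0.028, 0.707]
ft_force: [0.4, 0.4, 0.4]
finger_gap: 0.0273
```

Run:
```python
from h import *
p=cap('side'); save(p,'side22.png',crop=(310,80,410,170)); obs()
p=cap('top'); save(p,'top22.png',crop=(230,120,350,210))
tgt([.6213,.069,.105],94.4)
```

```text
t 33.85 pos [0.622  0.0689 0.1659] gap 0.0273 F [-0.7  0.1  0.6]
[[ 0.997 -0.    -0.076]
 [ 0.076  0.     0.997]
 [-0.    -1.     0.   ]]
inc [-0.001   0.0614  0.0001] [-0.0004 -0.0006  0.0007] dist 0.061 deg 0.1
```

View pics/side22.png

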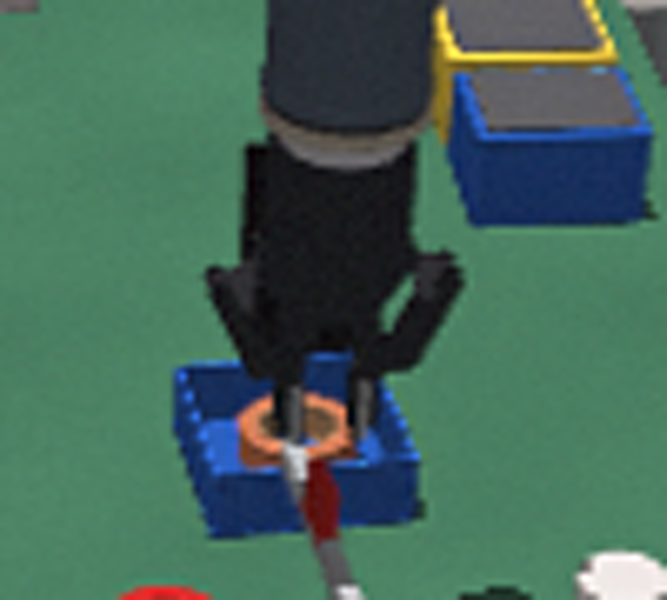

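{"fn": "servo_tool", "kwargs": {
  "increments": [
    [-0.001, 0.03, 0, 0, 0, 0, 32],
    [-0.001, 0.05, 0, 0, 0, 0, 32],
    [-0.001, 0.061, 0, 0, 0, 0, 32],
    [-0.001, 0.061, 0, 0, 0, 0, 32],
    [-0.001, 0.061, 0, 0, 0, 0, 0],
    [-0.001, 0.061, 0, 0, 0, 0, 0],
    [-0.001, 0.061, 0, 0, 0, 0, 0],
    [-0.001, 0.061, 0, 0, 0, 0, 0],
    [-0.001, 0.061, 0, 0, 0, 0, 0]
  ],
  "grip_force": 60
}}

```text
t: 34.8
eef_pos: [0.6222, 0.0691, 0.1066]
ee_rot: [-0.706, -0.028, 0.026, 0.707]
ft_force: [0.9, -0.2, 6.7]
finger_gap: 0.009
```

```bash
cat >> h.py <<'E'
PIV=np.array([*bw(.12,0),.106])
def barplan(sT,tauT,n,s0,tau0,steer=False):
    """rows from current pose: rigid rotation about pivot from (s0,tau0) to (sT,tauT)"""
    o=ctrl.get_obs(); R0=R.from_quat(o['ee_rot']); p0=np.array(o['eef_pos'])
    def Rb(s,tau): return R.from_euler('z',BY+np.pi-s)*R.from_euler('y',-tau)
    for k in range(1,n+1):
        f=k/n; M=Rb(s0+f*(sT-s0),tau0+f*(tauT-tau0))*Rb(s0,tau0).inv()
        p=PIV+M.apply(p0-PIV); d=R0.inv().apply(p-p0); rv=(R0.inv()*M*R0).as_rotvec()
        print(np.round(d,3).tolist()+np.round(rv,3).tolist(), 'w',np.round(p,3))
E
python3 - <<'E'
from h import *
o=obs(); d=np.array(o['eef_pos'])-PIV; print(PIV,d,np.hypot(d[0],d[1]),np.degrees(np.arctan2(d[1],d[0])), 's',BY+np.pi-np.arctan2(d[1],d[0]))
barplan(1.627,.13,3,1.627,0)
E
```

```text
t 34.8 pos [0.6222 0.0691 0.1066] gap 0.009 F [ 0.9 -0.2  6.7]
[[ 0.997  0.003 -0.076]
 [ 0.076  0.001  0.997]
 [ 0.003 -1.     0.001]]
[ 0.63444022 -0.10008701  0.106     ] [-0.01223267  0.16917778  0.0005801 ] 0.16961945175382903 94.13566705583992 s 1.6316153199042298
[0.0, -0.007, -0.0, 0.043, 0.0, 0.0] w [0.622 0.069 0.114]
[0.0, -0.015, -0.001, 0.087, 0.0, 0.0] w [0.622 0.068 0.121]
[0.0, -0.022, -0.001, 0.13, 0.0, 0.0] w [0.622 0.068 0.129]
```

{"fn": "servo_tool", "kwargs": {
  "increments": [
    [0, -0.004, 0, 0.022, 0, 0, 0],
    [0, -0.007, 0, 0.043, 0, 0, 0],
    [0, -0.011, 0, 0.065, 0, 0, 0],
    [0, -0.015, -0.001, 0.087, 0, 0, 0],
    [0, -0.019, -0.001, 0.11, 0, 0, 0],
    [0, -0.022, -0.001, 0.13, 0, 0, 0],
    [0, -0.022, -0.001, 0.13, 0, 0, 0],
    [0, -0.022, -0.001, 0.13, 0, 0, 0]
  ]
}}

```text
t: 35.6
eef_pos: [0.6223, 0.0676, 0.1285]
ee_rot: [-0.659, -0.026, 0.027, 0.751]
ft_force: [1.8, -1.8, -1.1]
finger_gap: 0.0092
```

Run:
```python
from h import *
p=cap('side'); save(p,'side23.png',crop=(290,80,410,240)); o=obs(); d=np.array(o['eef_pos'])-PIV
W=cloud(p); m=(abs(W[...,0]-.63)<.08)&(W[...,1]>-.13)&(W[...,1]<.17)&(W[...,2]>.085)&(W[...,2]<.2)
P=W[m]; 
for a,b in((-.08,-.04),(-.04,0),(0,.04),(.1,.17)): q=P[(P[:,1]>a)&(P[:,1]<b)]; print(a,len(q),np.round(np.percentile(q[:,2],[50,90]),3) if len(q) else '')
print(d, 's',BY+np.pi-np.arctan2(d[1],d[0]))
barplan(0.0,.13,18,1.63,.13)
```

```text
t 35.65 pos [0.6223 0.0677 0.1284] gap 0.0088 F [ 0.7 -1.9 -0.7]
[[ 0.997 -0.007 -0.076]
 [ 0.076  0.129  0.989]
 [ 0.003 -0.992  0.13 ]]
-0.08 35 [0.119 0.122]
-0.04 34 [0.123 0.128]
0 35 [0.128 0.132]
0.1 3 [0.144 0.146]
[-0.01218692  0.16777128  0.0224373 ] s 1.6312835953443534
[-0.015, -0.0, -0.001, 0.0, -0.09, 0.012] w [0.607 0.066 0.128]
[-0.03, -0.0, -0.003, 0.001, -0.18, 0.023] w [0.592 0.063 0.128]
[-0.045, -0.001, -0.006, 0.001, -0.269, 0.035] w [0.578 0.058 0.128]
[-0.06, -0.002, -0.011, 0.001, -0.359, 0.047] w [0.564 0.052 0.128]
[-0.074, -0.002, -0.017, 0.001, -0.449, 0.059] w [0.55  0.045 0.128]
[-0.087, -0.003, -0.024, 0.002, -0.539, 0.07] w [0.537 0.037 0.128]
[-0.1, -0.004, -0.032, 0.002, -0.629, 0.082] w [0.525 0.028 0.128]
[-0.112, -0.006, -0.041, 0.002, -0.718, 0.094] w [0.514 0.017 0.128]
[-0.123, -0.007, -0.052, 0.002, -0.808, 0.106] w [0.504 0.006 0.128]
[-0.133, -0.009, -0.063, 0.003, -0.898, 0.117] w [ 0.495 -0.006  0.128]
[-0.141, -0.01, -0.076, 0.003, -0.988, 0.129] w [ 0.487 -0.019  0.128]
[-0.149, -0.012, -0.089, 0.003, -1.078, 0.141] w [ 0.48  -0.033  0.128]
[-0.156, -0.014, -0.102, 0.003, -1.167, 0.153] w [ 0.475 -0.047  0.128]
[-0.161, -0.016, -0.116, 0.004, -1.257, 0.164] w [ 0.471 -0.062  0.128]
[-0.165, -0.018, -0.131, 0.004, -1.347, 0.176] w [ 0.468 -0.077  0.128]
[-0.167, -0.02, -0.146, 0.004, -1.437, 0.188] w [ 0.466 -0.092  0.128]
[-0.169, -0.022, -0.161, 0.005, -1.526, 0.199] w [ 0.466 -0.107  0.128]
[-0.169, -0.023, -0.176, 0.005, -1.616, 0.211] w [ 0.468 -0.122  0.128]
```

View pics/side23.png

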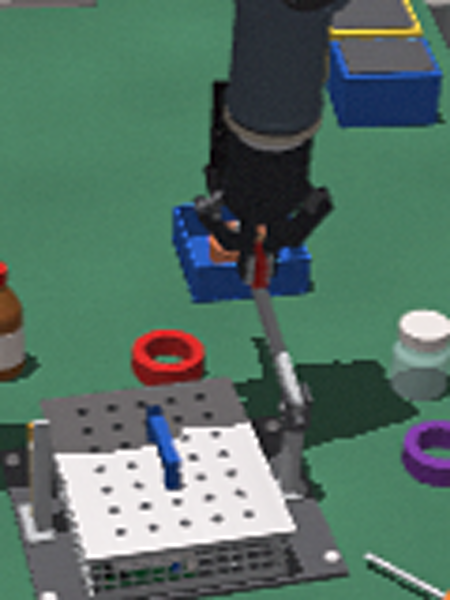

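{"fn": "servo_tool", "kwargs": {
  "increments": [
    [-0.015, 0, -0.001, 0, -0.09, 0.012, 0],
    [-0.03, 0, -0.003, 0.001, -0.18, 0.023, 0],
    [-0.045, -0.001, -0.006, 0.001, -0.269, 0.035, 0],
    [-0.06, -0.002, -0.011, 0.001, -0.359, 0.047, 0],
    [-0.074, -0.002, -0.017, 0.001, -0.449, 0.059, 0],
    [-0.087, -0.003, -0.024, 0.002, -0.539, 0.07, 0],
    [-0.1, -0.004, -0.032, 0.002, -0.629, 0.082, 0],
    [-0.112, -0.006, -0.041, 0.002, -0.718, 0.094, 0],
    [-0.123, -0.007, -0.052, 0.002, -0.808, 0.106, 0],
    [-0.133, -0.009, -0.063, 0.003, -0.898, 0.117, 0],
    [-0.141, -0.01, -0.076, 0.003, -0.988, 0.129, 0],
    [-0.149, -0.012, -0.089, 0.003, -1.078, 0.141, 0],
    [-0.156, -0.014, -0.102, 0.003, -1.167, 0.153, 0],
    [-0.161, -0.016, -0.116, 0.004, -1.257, 0.164, 0],
    [-0.161, -0.016, -0.116, 0.004, -1.257, 0.164, 0]
  ]
}}

```text
t: 37.15
eef_pos: [0.4709, -0.0633, 0.1286]
ee_rot: [-0.516, -0.412, 0.467, 0.588]
ft_force: [3.2, -1.2, -2.6]
finger_gap: 0.0093
```

Run:
```python
from h import *
p=cap('side'); save(p,'side24.png',crop=(280,100,400,240)); o=obs(); d=np.array(o['eef_pos'])-PIV; print(np.round(o['q'],2))
s=BY+np.pi-np.arctan2(d[1],d[0]); print(d,np.linalg.norm(d),'s',s)
barplan(0.0,.13,4,s,.13)
```

```text
t 37.2 pos [ 0.4711 -0.0622  0.1288] gap 0.009 F [ 4.1 -1.6 -3.6]
[[ 0.226 -0.125 -0.966]
 [ 0.974  0.032  0.224]
 [ 0.003 -0.992  0.129]]
[ 0.58  0.57 -0.79  1.95  0.43  0.94  0.9 ]
[-0.16330972  0.03793196  0.02275359] 0.16919403753898546 s 0.3612233147175825
[-0.015, -0.0, -0.001, 0.0, -0.09, 0.012] w [ 0.468 -0.077  0.129]
[-0.03, -0.0, -0.003, 0.001, -0.179, 0.023] w [ 0.467 -0.092  0.129]
[-0.045, -0.001, -0.006, 0.001, -0.269, 0.035] w [ 0.467 -0.107  0.129]
[-0.059, -0.002, -0.011, 0.001, -0.358, 0.046] w [ 0.468 -0.122  0.129]
```

View pics/side24.png

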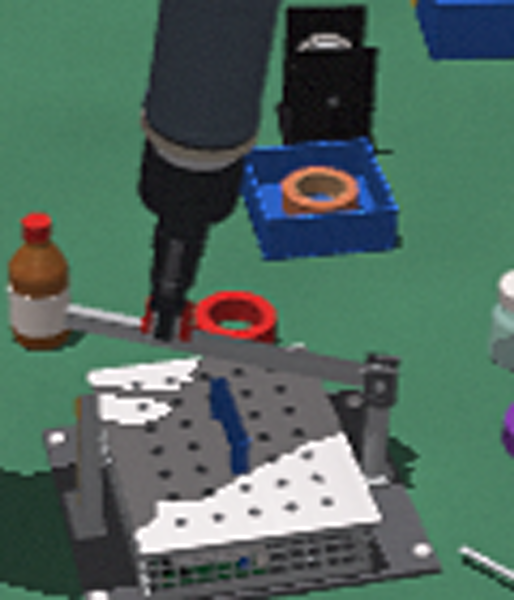

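{"fn": "servo_tool", "kwargs": {
  "increments": [
    [-0.01, 0, 0, 0, -0.06, 0.008, 0],
    [-0.02, 0, -0.002, 0, -0.12, 0.015, 0],
    [-0.03, 0, -0.003, 0.001, -0.179, 0.023, 0],
    [-0.04, -0.001, -0.005, 0.001, -0.239, 0.031, 0],
    [-0.05, -0.001, -0.008, 0.001, -0.3, 0.039, 0],
    [-0.055, -0.002, -0.009, 0.001, -0.33, 0.043, 0],
    [-0.059, -0.002, -0.011, 0.001, -0.358, 0.046, 0],
    [-0.059, -0.002, -0.011, 0.001, -0.358, 0.046, 0],
    [-0.059, -0.002, -0.011, 0.001, -0.358, 0.046, 0]
  ]
}}

```text
t: 38.1
eef_pos: [0.468, -0.1221, 0.129]
ee_rot: [-0.434, -0.497, 0.565, 0.496]
ft_force: [-1.5, -2.7, -2.5]
finger_gap: 0.0089
```

Run:
```python
from h import *
p=cap('side'); save(p,'side25.png',crop=(280,130,380,220)); o=obs(); d=np.array(o['eef_pos'])-PIV
s=BY+np.pi-np.arctan2(d[1],d[0]); print(d,np.linalg.norm(d),'s',s)
p=cap('top'); save(p,'top25.png',crop=(260,140,380,240))
barplan(s,.0,4,s,.13)
```

```text
t 38.15 pos [ 0.468  -0.1221  0.129 ] gap 0.0092 F [-2.5 -4.  -1.5]
[[-0.131 -0.129 -0.983]
 [ 0.991 -0.014 -0.131]
 [ 0.003 -0.992  0.13 ]]
[-0.16640727 -0.02198409  0.02300927] 0.16942285984770752 s 6.284835751586483
[-0.0, 0.006, -0.0, -0.032, -0.0, 0.0] w [ 0.467 -0.122  0.124]
[-0.0, 0.011, -0.0, -0.065, -0.0, 0.0] w [ 0.467 -0.122  0.118]
[-0.0, 0.016, -0.001, -0.097, -0.0, 0.0] w [ 0.467 -0.122  0.113]
[-0.0, 0.022, -0.001, -0.13, -0.0, 0.0] w [ 0.466 -0.122  0.107]
```

View pics/side25.png

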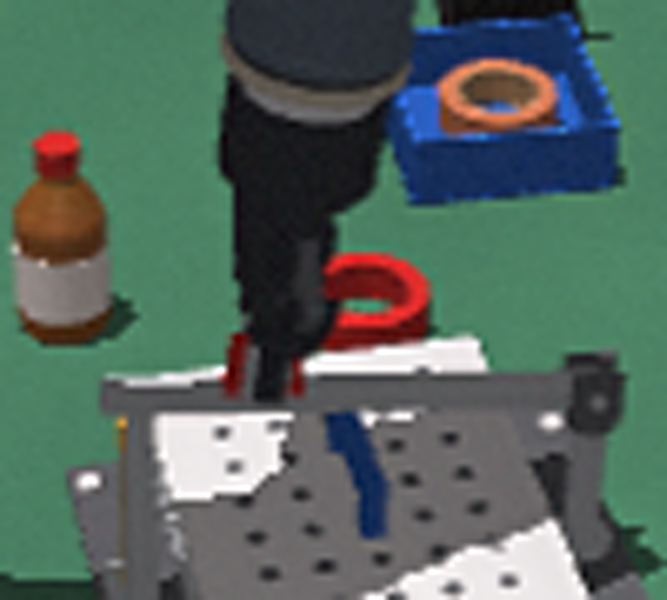

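View pics/top25.png

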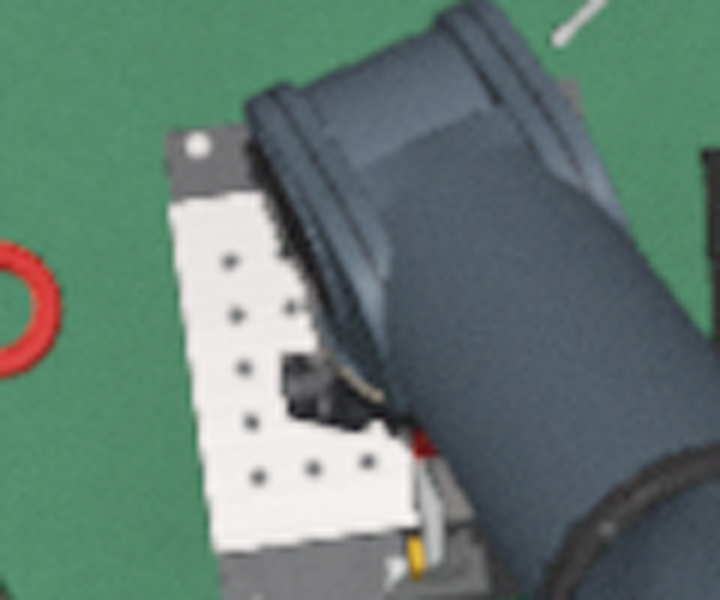

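{"fn": "servo_tool", "kwargs": {
  "increments": [
    [0, 0.003, 0, -0.016, 0, 0, 0],
    [0, 0.006, 0, -0.032, 0, 0, 0],
    [0, 0.009, 0, -0.05, 0, 0, 0],
    [0, 0.011, 0, -0.065, 0, 0, 0],
    [0, 0.014, 0, -0.08, 0, 0, 0],
    [0, 0.016, -0.001, -0.097, 0, 0, 0],
    [0, 0.016, -0.001, -0.097, 0, 0, 0]
  ]
}}

```text
t: 38.9
eef_pos: [0.4666, -0.1222, 0.1128]
ee_rot: [-0.458, -0.524, 0.54, 0.474]
ft_force: [-0.2, -2.3, -4.1]
finger_gap: 0.0092
```

Run:
```python
from h import *
p=cap('side'); save(p,'side26.png',crop=(280,130,380,220)); o=obs(); d=np.array(o['eef_pos'])-PIV
s=BY+np.pi-np.arctan2(d[1],d[0])-2*np.pi; print(d,np.linalg.norm(d),'s',s)
barplan(s,.0,1,s,.033)
```

```text
t 38.95 pos [ 0.4667 -0.1222  0.113 ] gap 0.0088 F [-0.5 -2.7 -3.6]
[[-0.131 -0.033 -0.991]
 [ 0.991 -0.001 -0.131]
 [ 0.003 -0.999  0.033]]
[-0.16777688 -0.02210792  0.00695158] 0.169369911661493 s 0.0019850563751457884
[-0.0, 0.006, -0.0, -0.033, -0.0, 0.0] w [ 0.467 -0.122  0.107]
```

View pics/side26.png

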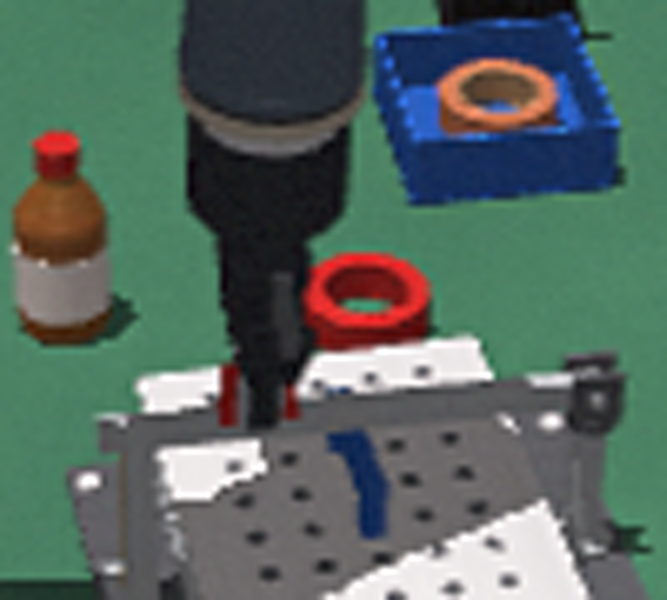

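{"fn": "servo_tool", "kwargs": {
  "increments": [
    [0, 0.003, 0, -0.016, 0, 0, 0],
    [0, 0.006, 0, -0.033, 0, 0, 0],
    [0, 0.006, 0, -0.033, 0, 0, 0],
    [0, 0.006, 0, -0.033, 0, 0, 30],
    [0, 0.006, 0, -0.033, 0, 0, 30],
    [0, 0.006, 0, -0.033, 0, 0, 30],
    [0, 0.006, 0, -0.033, 0, 0, 30]
  ]
}}

```text
t: 39.65
eef_pos: [0.4668, -0.1219, 0.1071]
ee_rot: [0.465, 0.533, -0.531, -0.467]
ft_force: [0.3, -0.9, -0.5]
finger_gap: 0.0258
```

{"fn": "servo_tool", "kwargs": {
  "increments": [
    [0, -0.02, 0, 0, 0, 0, 30],
    [0, -0.05, 0, 0, 0, 0, 30],
    [0, -0.09, 0, 0, 0, 0, 30],
    [0, -0.13, 0, 0, 0, 0, 30],
    [0, -0.15, 0, 0, 0, 0, 30],
    [0, -0.15, 0, 0, 0, 0, 30]
  ]
}}

```text
t: 40.25
eef_pos: [0.4684, -0.1221, 0.2598]
ee_rot: [0.467, 0.534, -0.53, -0.465]
ft_force: [-0.3, 0.9, 0.6]
finger_gap: 0.0253
```

Run:
```python
from h import *
p=cap('side'); save(p,'side27.png',crop=(270,120,390,220)); o=obs()
tgt([.45,.30,.30],97)
```

```text
t 40.3 pos [ 0.4674 -0.1224  0.258 ] gap 0.0251 F [ 0.3 -0.5 -0.5]
[[-0.132  0.002 -0.991]
 [ 0.991  0.002 -0.132]
 [ 0.002 -1.    -0.002]]
inc [ 0.4211 -0.041  -0.0385] [2.0000e-04 1.5807e+00 3.5000e-03] dist 0.425 deg 90.6
```

View pics/side27.png

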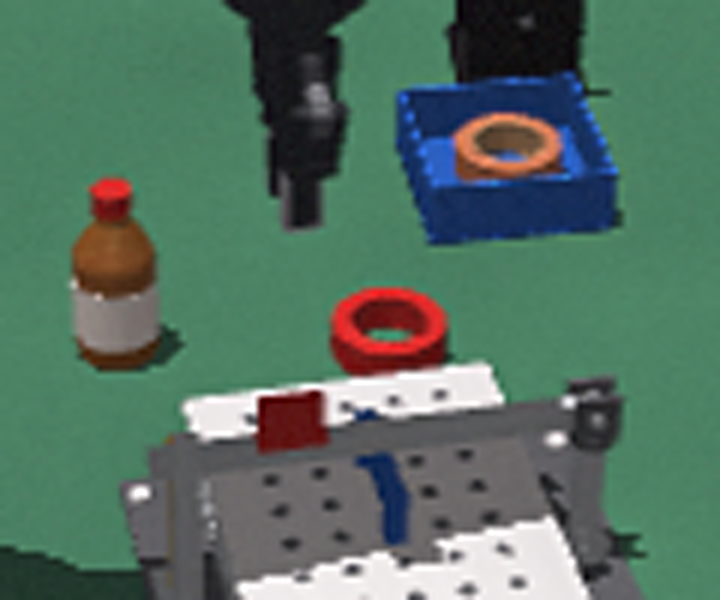

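Move aside at height so both cameras can check.

{"fn": "servo_tool", "kwargs": {
  "increments": [
    [0.05, -0.04, -0.005, 0, 0.13, 0, 30],
    [0.1, -0.04, -0.01, 0, 0.26, 0, 30],
    [0.15, -0.04, -0.015, 0, 0.4, 0, 30],
    [0.2, -0.04, -0.02, 0, 0.53, 0, 30],
    [0.25, -0.04, -0.025, 0, 0.66, 0, 30],
    [0.3, -0.04, -0.03, 0, 0.8, 0, 30],
    [0.35, -0.04, -0.035, 0, 0.93, 0, 30],
    [0.4, -0.04, -0.038, 0, 1.06, 0, 30],
    [0.42, -0.04, -0.038, 0, 1.2, 0, 30],
    [0.42, -0.04, -0.038, 0, 1.33, 0, 30],
    [0.42, -0.04, -0.038, 0, 1.46, 0, 30],
    [0.42, -0.04, -0.038, 0, 1.58, 0, 30],
    [0.42, -0.04, -0.038, 0, 1.58, 0, 30]
  ]
}}

```text
t: 41.6
eef_pos: [0.4492, 0.2989, 0.2976]
ee_rot: [-0.706, -0.043, 0.043, 0.706]
ft_force: [0.3, 0.4, -0.5]
finger_gap: 0.0254
```

Run:
```python
from h import *
obs()
p=cap('side'); save(p,'side28.png',crop=(270,110,410,240)); coverfit(p,B,.055,.075,.15)
T=p
p=cap('top'); save(p,'top28.png',crop=(180,120,420,260)); coverfit(p,B,.055,.075,.15)
for p in(T,p):
    W=cloud(p); c,s=np.cos(BY),np.sin(BY); d=W[...,:2]-B; X=d[...,0]*c+d[...,1]*s; Y=-d[...,0]*s+d[...,1]*c
    m=(W[...,2]>.102)&(W[...,2]<.122)&(abs(Y)<.03)&(X>-.1)&(X<.09); x,y,z=X[m],Y[m],W[...,2][m]
    print('bar n',len(x),'y=',np.polyfit(x,y,1).round(4),'z=',np.polyfit(x,z,1).round(4))
    W2=W; m=(np.hypot(W[...,0]-.64,W[...,1]-.28)<.06)&(W[...,2]>.018)&(W[...,2]<.035); print('tape',np.round(np.median(W[m],0),3))
```

```text
t 41.6 pos [0.4492 0.2989 0.2976] gap 0.0254 F [ 0.3  0.4 -0.5]
[[ 0.993  0.    -0.122]
 [ 0.122  0.001  0.993]
 [ 0.001 -1.     0.001]]
n 1591 slope [ 0.    -0.004] z 0.0623 rect [ 522.2 -152.6] [183.6 158. ] 7.8
n 1864 slope [ 0.    -0.003] z 0.0628 rect [509.  -57.3] [182.5 107.4] 7.6
bar n 275 y= [ 0.0007 -0.0031] z= [-0.0088  0.111 ]
tape [0.642 0.287 0.027]
bar n 180 y= [-0.0116  0.0023] z= [-0.0045  0.1142]
tape [0.645 0.291 0.028]
```

View pics/side28.png

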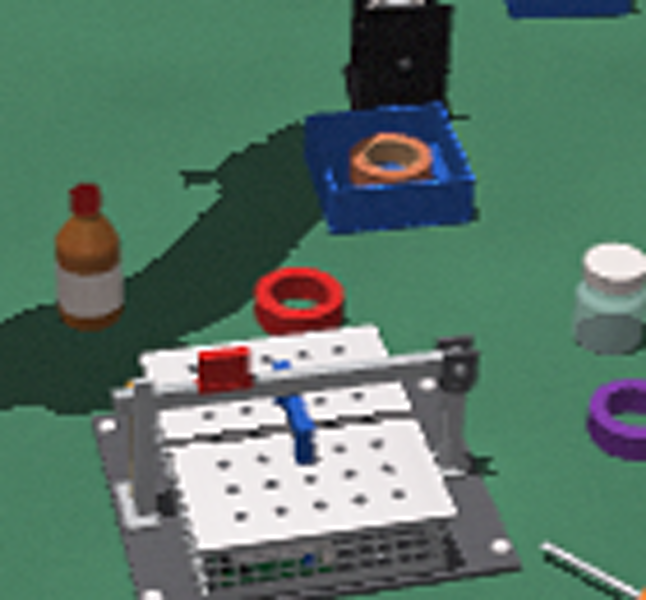

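View pics/top28.png

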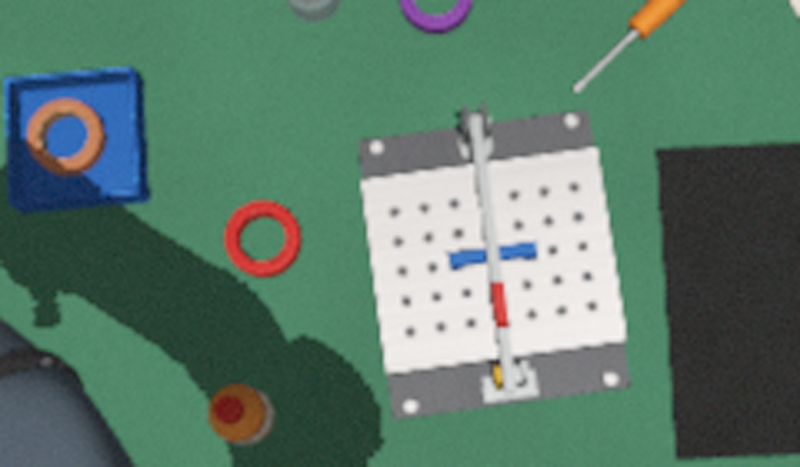

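Everything checks out:
- The bar is in the notch and level, with its top at 0.114 m as expected.
- The cover is level at 0.0625 m.
- The tape is flat in the bin.

Handing in.

```bash
python3 -c "
from plant import ctrl
print(ctrl.close_job())"
```

```text
the job is handed in; nothing more can be done
None
```

The basket is ready for the washer, and I handed the job in at about 42 s. The system gives no verdict, so what follows are my own last checks.

- **Tape:** the copper roll lies flat in the blue bin, about 10 mm off the bin's centre. I left the red and purple rings alone.
- **Boards:** there were three green boards on the mat. All three lie flat, heatsink up, in one row on the basket floor. Their long sides run along the basket's x, not along y as in the four-board layout; with only three, that layout fits.
- **Board nudge:** after I released the third board it was found about 30 mm off its slot, still flat and clear of the others. I don't know whether this was the announced knock or my release, and I left it there.
- **Cover:** seated and level. The sheet top measures 0.0623–0.0628 m against 0.062 m expected, with slopes of 0.004 or less. It was centred within about 2 mm when I released it.
- **Bar:** lifted over the striker, swung across and lowered into the notch. It reads level within about 0.01 rad. The two cameras differ by about 5 mm on its sideways position, which is within calibration and noise. In both pictures it sits between the striker and the stop.
- **Last board check:** I measured the boards' heights before the cover went on. After that, only the nearest board could be seen, through the basket wall.
- **Bystanders:** I never reached for or moved the bottle, jar, spool stand or screwdriver.

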